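Change a two-lane filler over to feed 2

TASK

Change the tub filler over from feed 1 to feed 2. First turn the feed selector to off and leave it there for a good three seconds so the pump runs down, before you touch any tub or lid; then, with it still off, take the top two tubs off the nested pile and stand one in each hole of the filler's white tray, and stack all the loose domed lids, dome down, one cupped inside the next, in the ring of the lid stand. When everything is loaded, turn the selector fully home to feed 2; leave the rest of the tub pile standing and knock over or push about none of the amber bottles.

Things in the scene. Friction and masses are not known exactly. Their poses are not given: they have to be found in the camera images.
- selector (a joint): Rotary changeover switch, axis upright, on top of the console. -0.785 rad = feed 1 (one white dot, right; start), 0 = off (white ring, straight away from the robot), +0.785 = feed 2 (two white dots, left); grows counter-clockwise from above; stops at -0.80, +0.80. Stiff (0.15 N m friction, no notches): it stays where it is left.
- console: Small steel control box, 130 (x) x 120 (y) x 74 mm tall, fixed, black plate on top; origin at the centre of its underside, on the selector's axis; x points to the off mark (away from the robot at yaw 0), y to its left.
- selector_grip (a point): On the selector's axis at mid height of its grip, 105 mm above the bench; turns with it. The grip is an upright grey bar 54 mm long (this frame's x; white line on the pointing end), 13 mm thick (y), 28 mm tall, its top 12 mm above this point; a round boss 46 mm across lies 16 mm below this point, the console's top 24 mm.
- filler: The fixed filler: a white tray (130 x 230 mm, top 32 mm above the bench) on a base plate, a nozzle bar 190 mm high 140 mm behind the centre of the tray, pump cabinet behind that. Origin on the bench under the tray's centre; x away from the robot, y to its left.
- place_left (a point): Centre of the floor of the left (+y) round hole in the white tray, 20 mm above the bench; hole 46 mm across, 12 mm deep. A tub's foot stands on this floor.
- place_right (a point): The same for the right (-y) hole, 110 mm from the left one.
- lid_station: Fixed lid stand: base plate 8 mm thick with a steel ring 65 mm across; 160 mm to the left (+y) of the ring a press column 250 mm tall. Origin on the bench under the ring's centre.
- lid_ring (a point): Centre of the ring's top edge, 37 mm above the bench; ring 65 mm outside, 55 mm inside, 29 mm tall, open above, a flat black pad inside. The first lid stands in it dome down, its crown on the pad: the lid's origin is then 21 mm below this point, its skirt just above the edge, and each further lid lies 12 mm higher.
- lid1: White domed lid, 40 g, lying dome down (three to five alike; None if absent from the start). From below: flat crown 30 mm across, dome widening to 51 mm at 22 mm height, then an upright skirt 61 mm across, 11 mm tall; 33 mm in all, hollow. Origin at the crown's outside, z out of the mouth (up when dome down). Nested, crown rests in crown, lids 12 mm apart, 1.5 mm side play.
- lid2: White domed lid, 40 g, lying dome down (three to five alike; None if absent from the start). From below: flat crown 30 mm across, dome widening to 51 mm at 22 mm height, then an upright skirt 61 mm across, 11 mm tall; 33 mm in all, hollow. Origin at the crown's outside, z out of the mouth (up when dome down). Nested, crown rests in crown, lids 12 mm apart, 1.5 mm side play.
- lid3: White domed lid, 40 g, lying dome down (three to five alike; None if absent from the start). From below: flat crown 30 mm across, dome widening to 51 mm at 22 mm height, then an upright skirt 61 mm across, 11 mm tall; 33 mm in all, hollow. Origin at the crown's outside, z out of the mouth (up when dome down). Nested, crown rests in crown, lids 12 mm apart, 1.5 mm side play.
- lid4: White domed lid, 40 g, lying dome down (three to five alike; None if absent from the start). From below: flat crown 30 mm across, dome widening to 51 mm at 22 mm height, then an upright skirt 61 mm across, 11 mm tall; 33 mm in all, hollow. Origin at the crown's outside, z out of the mouth (up when dome down). Nested, crown rests in crown, lids 12 mm apart, 1.5 mm side play.
- lid5: White domed lid, 40 g, lying dome down (three to five alike; None if absent from the start). From below: flat crown 30 mm across, dome widening to 51 mm at 22 mm height, then an upright skirt 61 mm across, 11 mm tall; 33 mm in all, hollow. Origin at the crown's outside, z out of the mouth (up when dome down). Nested, crown rests in crown, lids 12 mm apart, 1.5 mm side play.
- tub1: White tub 1 from the bottom of a nested pile of four (stays). 52 mm tall, 50 g: foot 33 mm across, cone widening to 54 mm at 37 mm height, then an upright rim band 63 mm across and 15 mm tall; origin at the centre of the foot, z up. Nested 16 mm apart, band just above band: grip the top band only.
- tub2: White tub 2 from the bottom of a nested pile of four (stays). 52 mm tall, 50 g: foot 33 mm across, cone widening to 54 mm at 37 mm height, then an upright rim band 63 mm across and 15 mm tall; origin at the centre of the foot, z up. Nested 16 mm apart, band just above band: grip the top band only.
- tub3: White tub 3 from the bottom of a nested pile of four (to be loaded; second from the top). 52 mm tall, 50 g: foot 33 mm across, cone widening to 54 mm at 37 mm height, then an upright rim band 63 mm across and 15 mm tall; origin at the centre of the foot, z up. Nested 16 mm apart, band just above band: grip the top band only.
- tub4: White tub 4 from the bottom of a nested pile of four (to be loaded; top one). 52 mm tall, 50 g: foot 33 mm across, cone widening to 54 mm at 37 mm height, then an upright rim band 63 mm across and 15 mm tall; origin at the centre of the foot, z up. Nested 16 mm apart, band just above band: grip the top band only.
- bottle1: Capped amber bottle, 35 mm across, 70 mm tall, 110 g, origin at its base; a bystander.
- bottle2: Capped amber bottle, 35 mm across, 70 mm tall, 110 g, origin at its base; a bystander.
- bottle3: Capped amber bottle, 35 mm across, 70 mm tall, 110 g, origin at its base; a bystander.
Things that resemble listed ones, but are neither listed nor needed, are in the scene too. What is shaped like the lid1 but blue or red is not meant. What is shaped like the lid3 but purple is not meant.

How it is judged (in metres and radians):
On the way, in this order (a step that is already met when the one before it is completed fails the run):
1. the selector stands at off (within 0.13 rad) for 3 s with tubs and lids still where they were (tubs 20 mm, lids 60 mm) (value of joint selector between -0.13 and 0.13 rad and distance of each of tub4, tub3 from where it was at the start of the episode below 0.02 m and distance of each of lid1, lid2, lid3, lid4, lid5 from where it was at the start of the episode below 0.06 m), for 3 s.
2. with the selector still at off, a tub stands in each hole of the tray and every lid is nested in the ring (value of joint selector between -0.13 and 0.13 rad and ((horizontal distance between tub4 and place_left below 0.01 m and z of tub4 in the frame of place_left between -0.004 and 0.004 m and angle between each of tub4, tub3's own z axis and vertical below 0.1 rad and horizontal distance between tub3 and place_right below 0.01 m and z of tub3 in the frame of place_right between -0.004 and 0.004 m) or (horizontal distance between tub4 and place_right below 0.01 m and z of tub4 in the frame of place_right between -0.004 and 0.004 m and angle between each of tub4, tub3's own z axis and vertical below 0.1 rad and horizontal distance between tub3 and place_left below 0.01 m and z of tub3 in the frame of place_left between -0.004 and 0.004 m)) and distance of each of tub1, tub2 from where it was at the start of the episode below 0.03 m and angle between each of tub1, tub2's own z axis and vertical below 0.1 rad and height (world z) of tub1 below 0.004 m and height (world z) of tub2 below 0.02 m and horizontal distance between each of lid1, lid2, lid3, lid4, lid5 and lid_ring below 0.012 m and angle between each of lid1, lid2, lid3, lid4, lid5's own z axis and vertical below 0.12 rad and z of lid1 in the frame of lid_ring between -0.025 and 0.031 m and z of lid2 in the frame of lid_ring between -0.025 and 0.031 m and z of lid3 in the frame of lid_ring between -0.025 and 0.031 m and z of lid4 in the frame of lid_ring between -0.025 and 0.031 m and z of lid5 in the frame of lid_ring between -0.025 and 0.031 m and linear speed of each of lid1, lid2, lid3, lid4, lid5, tub3, tub4 below 0.02 m/s), for 0.3 s.
3. the selector is fully home at feed 2 (value of joint selector above 0.7 rad), for 0.3 s.
At the end, for the whole second after the job is handed in: Selector beyond 0.70 rad; the two top tubs upright on the floors of the two holes (10 mm off centre, 4 mm in height), the lower two still nested in place (30 mm); every lid present nested dome down over the ring (12 mm off centre, 0.12 rad tilt, at most five lids high); all at rest (value of joint selector above 0.7 rad and ((horizontal distance between tub4 and place_left below 0.01 m and z of tub4 in the frame of place_left between -0.004 and 0.004 m and angle between each of tub4, tub3's own z axis and vertical below 0.1 rad and horizontal distance between tub3 and place_right below 0.01 m and z of tub3 in the frame of place_right between -0.004 and 0.004 m) or (horizontal distance between tub4 and place_right below 0.01 m and z of tub4 in the frame of place_right between -0.004 and 0.004 m and angle between each of tub4, tub3's own z axis and vertical below 0.1 rad and horizontal distance between tub3 and place_left below 0.01 m and z of tub3 in the frame of place_left between -0.004 and 0.004 m)) and distance of each of tub1, tub2 from where it was at the start of the episode below 0.03 m and angle between each of tub1, tub2's own z axis and vertical below 0.1 rad and height (world z) of tub1 below 0.004 m and height (world z) of tub2 below 0.02 m and horizontal distance between each of lid1, lid2, lid3, lid4, lid5 and lid_ring below 0.012 m and angle between each of lid1, lid2, lid3, lid4, lid5's own z axis and vertical below 0.12 rad and z of lid1 in the frame of lid_ring between -0.025 and 0.031 m and z of lid2 in the frame of lid_ring between -0.025 and 0.031 m and z of lid3 in the frame of lid_ring between -0.025 and 0.031 m and z of lid4 in the frame of lid_ring between -0.025 and 0.031 m and z of lid5 in the frame of lid_ring between -0.025 and 0.031 m and linear speed of each of lid1, lid2, lid3, lid4, lid5, tub3, tub4 below 0.02 m/s); the robot touches nothing.
It fails at once if bottle1 is knocked over or pushed more than 40 mm (angle between bottle1's own z axis and vertical above 0.7 rad or distance of bottle1 from where it was at the start of the episode above 0.04 m).
It fails at once if bottle2 is knocked over or pushed more than 40 mm (angle between bottle2's own z axis and vertical above 0.7 rad or distance of bottle2 from where it was at the start of the episode above 0.04 m).
It fails at once if bottle3 is knocked over or pushed more than 40 mm (angle between bottle3's own z axis and vertical above 0.7 rad or distance of bottle3 from where it was at the start of the episode above 0.04 m).
Of lid1, lid2, lid3, lid4, lid5 only 3 to 5 are there at a start; the rules pass over those that are not, and their reading is None.
At some moment in a run one of lid1, lid2, lid3, lid4, lid5 may be knocked a few centimetres aside while the robot is not near it.
It also fails if it takes over 210 s, if anything falls off the work surface, if the arm or the gripper's body presses on something with over 40 N, if the wrist force passes 120 N, or if a joint passes its speed limit or range.

ROBOT

A 6-joint arm with a two-finger parallel gripper is mounted at the origin on the work surface. World frame = base frame: x ahead of the robot, y to its left, z up, the work surface at z = 0. Lengths are in mm, angles in rad, forces in N, time in s.
With the tool pointing down it reaches from about 300 to 1000 mm from the base axis. Payload 5.1 kg.
Tool frame: the origin (TCP) lies midway between the tips of the shut fingers; the grasp point (between the pads) lies 19 mm behind it; z points along the fingers, y is the direction in which the jaws open and shut (so a half turn about z gives the same grasp; the last joint's range is limited). The gripper opens to 95 mm and grips with 3 to 60 N. Pads are 20 mm wide; open, the fingers measure 119 mm over their backs; the gripper's body (75 mm by 180 mm) begins 59 mm behind the grasp point.
Start: joints at [1.105, 0.124, 1.65, -0, 1.367, -0.083], TCP at [242.807, 602.934, 185.456] pointing down, gripper open.
Joint ranges: [-2.61, 2.61], [-1.02, 2.33], [0.03, 2.71], [-1.35, 4.49], [0.32, 2.68], [-2.91, 2.91]. Speed limits (rad/s): [2.57, 2.57, 3.14, 3.14, 3.14, 3.14].

INTERFACE

Orientations are given as a rotation vector (axis times angle).
In Python, from plant import env, cams, job, spotter gives the robot as it stands.
- The arm moves only by the tool apply_moves, never from a script. Its argument "increments" is a list of rows, each an object of numbers: "tx", "ty", "tz": the shift along the tool's x, y, z in units of 40 cm (1.0 is 40 cm); "rx", "ry", "rz": the turn, a rotation vector about the tool's x, y, z in units of 90 degrees (1.0 is 90 degrees); "grip": the closure in counts, from 0 (fully open) to 255 (shut). In form: [{"tx": .., "ty": .., "tz": .., "rx": .., "ry": .., "rz": .., "grip": ..}, ...]. A call has 1 to 12 rows; each row is the pose to reach, as a shift and turn from the pose commanded when the call began, along the tool's axes at that moment; what a row does not reach only later rows make up. A row lasts 1/10 s, in which the tool goes at most 50 mm and 8.59 degrees, less where a joint would pass 70% of its speed; a pose out of reach is approached as far as the arm can. A call with a number of a shift or a turn outside -1 to 1 is refused whole. A call with a gripper value outside its range is refused whole. The fingers move at their own pace and stop on an object; "grip_force" is the grip in N (left out, the last holds). Time passes only in rows, so rows that repeat a pose let the fingers close. It gives the time, the measured TCP pose, the force and the opening at its end, in the units of the state.
- env.sense(): the state, without advancing time (a new reading comes with each control period).
- cams.read_camera(name): name is "scene" or "top" or "wrist"; returns a dict with "pixels" (400x640x3 uint8, red, green, blue), "range_z" (400x640 float32, mm along the optical axis (not along the pixel's ray), 0 where there is no reading), "fovy" (degrees; the focal length in pixels is half the picture's height over the tangent of half this angle, whatever the lens; pixels are square), "cx", "cy" (the principal point, pixels), "rvec" (rotation vector, rad) and "tvec" (3), from world to camera coordinates, as OpenCV has them. Camera axes: x right, y down, z forward; pixel columns grow to the right and rows downward; lengths in mm; the calibration is good to about 2 mm. The wrist camera is an equidistant fisheye: a pixel r from the principal point sees the ray r / f radians off the axis. A picture is of the moment at which its call begins.
- job.finish_job(): hands the job in, once; it reports no verdict.
Trained networks look in a picture, given as the dict that the camera call returned (one of the last four; its "shot" number tells which), for a name from the list of things; names that differ only in an ending like _2 or _b are one class to them, and where a whole thing is asked for, a point or a joint stands for the part that bears it (a point fixed in the world has none). Each returns a list of dicts, best first, with "p" (0 to 1); they miss things now and then, are a little off and sometimes report something else, mostly with a low value. They report only what shows in the picture. A call takes as long as a camera call. They do not tell look-alikes from the thing itself.
- spotter.recognise(picture, name): "pixel" ([column, row] in pixels, amid what is visible of it).
- spotter.outline_of(picture, name): "pixels" (400x640 bool, what is visible of it) and "pixel" ([column, row] in pixels, amid what is visible of it).
- spotter.place_of(picture, name): "pixel" ([column, row] in pixels: a listed point, or the origin of a listed thing).
The state is a dict: "time_s": time; "joints": joint angles; "qvel": joint speeds; "tau": joint torques, N m; "eef_pos": TCP position; "ee_rot": TCP orientation; "force": force on the tool from outside, world axes, zero at the start; "ft_torque": the same for the moment, N m; "opening": finger opening in mm.
Only numpy, scipy, OpenCV 4.12 (cv2) and the standard library are available. Lean on these libraries where they do the work, as an engineer would, in place of code of your own. Each camera call takes 0.05 s, during which the arm holds its last target.

## Working session

There is one attempt and no reset: what is moved stays moved. The work goes in short steps, Python scripts to look and compute and a tool call to move; the robot and the scene stay as the last step left them, time stands still between calls to the robot, and variables do not carry over. Pictures are saved under pics/ and viewed, and the job is handed in when it is done.

Besides the shell and the picture viewer there is one more tool, called after "Emit:" as a command line: name --argument value ..., lists and objects as JSON in quotes. apply_moves: Moves the arm, as the interface text tells. Its arguments: {"type":"object","properties":{"increments":{"type":"array","items":{"type":"object","properties":{"tx":{"type":"number"},"ty":{"type":"number"},"tz":{"type":"number"},"rx":{"type":"number"},"ry":{"type":"number"},"rz":{"type":"number"},"grip":{"type":"number"}}}},"grip_force":{"type":"number"}},"required":["increments"]}

```bash
ls; mkdir -p pics
cat > h.py <<'E'
import numpy as np, cv2
from scipy.spatial.transform import Rotation as R
from plant import env, cams, job, spotter
def save(p,n,scale=1): cv2.imwrite(f'pics/{n}.png',cv2.resize(p['pixels'][:,:,::-1],None,fx=scale,fy=scale))
def f(p): return p['pixels'].shape[0]/2/np.tan(np.radians(p['fovy'])/2)
def Rt(p): return R.from_rotvec(np.ravel(p['rvec'])).as_matrix(), np.ravel(p['tvec'])
def ray(p,px,fish=False):
    u=(px[0]-p['cx'])/f(p); v=(px[1]-p['cy'])/f(p)
    if fish:
        r=np.hypot(u,v); s=np.sin(r)/max(r,1e-9); return np.array([u*s,v*s,np.cos(r)])
    return np.array([u,v,1.])
def onz(p,px,z,fish=False):
    M,t=Rt(p); c=-M.T@t; d=M.T@ray(p,px,fish); k=(z-c[2])/d[2]; return c+k*d
def cloud(p,fish=False):
    M,t=Rt(p); h,w=p['range_z'].shape; U,V=np.meshgrid((np.arange(w)-p['cx'])/f(p),(np.arange(h)-p['cy'])/f(p))
    Z=p['range_z'].astype(float)
    if fish:
        r=np.hypot(U,V); k=np.tan(np.minimum(r,1.5))/np.maximum(r,1e-9); U=U*k;V=V*k
    X=np.stack([U*Z,V*Z,Z],-1)
    W=(X-t)@M; W[Z<=0]=np.nan; return W
def st():
    s=env.sense(); print({k:np.round(s[k],3) for k in('time_s','eef_pos','ee_rot','force','opening')}); return s
E
python3 - <<'E'
from h import *
s=st(); print(R.from_rotvec(s['ee_rot']).as_matrix().round(3))
for n in('scene','top','wrist'):
    p=cams.read_camera(n); save(p,n+'0'); print(n,p['fovy'],p['cx'],p['cy'],p['rvec'],p['tvec'])
    for nm in ['selector_grip','console','filler','place_left','place_right','lid_station','lid_ring','lid1','tub4','tub1','bottle1']:
        print(nm,[(np.round(d['pixel']).astype(int).tolist(),round(d['p'],2)) for d in spotter.place_of(p,nm)][:9])
E
```

```text
pics
{'time_s': np.float64(0.0), 'eef_pos': array([242.516, 602.314, 184.201]), 'ee_rot': array([-5.980e-01, -3.084e+00,  3.000e-03]), 'force': array([-0.042, -0.444, -0.402]), 'opening': np.float64(95.05)}
[[-0.928  0.374 -0.001]
 [ 0.374  0.928 -0.002]
 [ 0.    -0.002 -1.   ]]
scene 45.756273676286014 316.554701532678 197.20753243991106 [ 0.76981613  2.64665975 -1.0306674 ] [ 436.46107544 -125.77710991 1296.64702115]
selector_grip [([275, 108], 0.73), ([296, 268], 0.67)]
console [([275, 140], 0.76)]
filler [([278, 258], 0.88)]
place_left [([295, 269], 0.61)]
place_right [([264, 239], 0.56)]
lid_station [([430, 320], 0.56)]
lid_ring [([434, 312], 0.74), ([359, 234], 0.32)]
lid1 [([329, 204], 0.83), ([350, 176], 0.77), ([356, 233], 0.72), ([294, 186], 0.7), ([325, 160], 0.67)]
tub4 [([333, 342], 0.59), ([336, 335], 0.49)]
tub1 [([333, 342], 0.59), ([336, 335], 0.49)]
bottle1 [([426, 250], 0.89), ([269, 186], 0.8), ([354, 300], 0.73), ([294, 187], 0.22)]
top 42.256745130611975 329.10008601837376 196.9778449865159 [ 2.09999014 -2.15758417  0.1815351 ] [  10.51057514  504.97234827 1205.
[... 258 characters left out ...]
([413, 253], 0.93), ([374, 269], 0.83), ([393, 211], 0.82), ([321, 269], 0.74), ([304, 226], 0.59), ([348, 222], 0.58)]
tub4 [([230, 151], 0.62), ([228, 152], 0.58), ([228, 157], 0.53), ([230, 153], 0.43)]
tub1 [([230, 151], 0.62), ([228, 152], 0.58), ([228, 157], 0.53), ([230, 153], 0.43)]
bottle1 [([250, 185], 0.78), ([257, 273], 0.78), ([403, 178], 0.67)]
wrist 65.70646984690485 318.9290870978006 194.6032796718771 [-2.43496335 -1.646256   -0.19533695] [-649.29072446  -25.60976981  388.66153203]
selector_grip [([16, 386], 0.9)]
console [([36, 364], 0.75)]
filler []
place_left []
place_right []
lid_station []
lid_ring []
lid1 [([41, 341], 0.76), ([47, 335], 0.45)]
tub4 []
tub1 []
bottle1 []
```

View pics/top0.png

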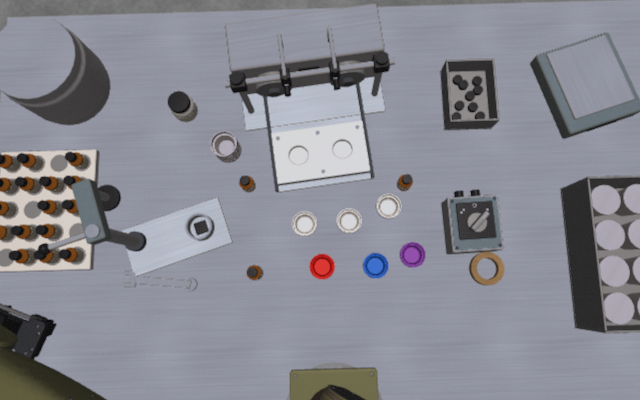

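View pics/scene0.png

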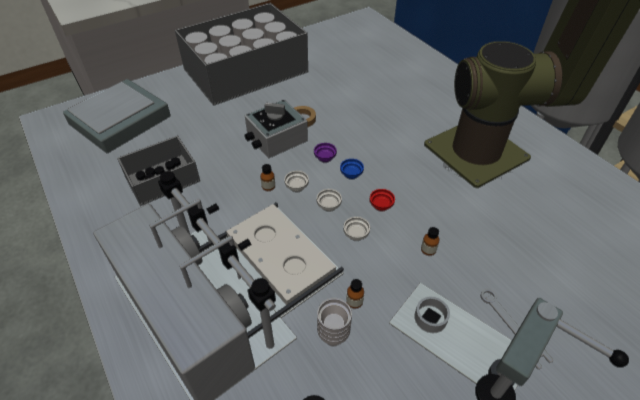

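View pics/wrist0.png

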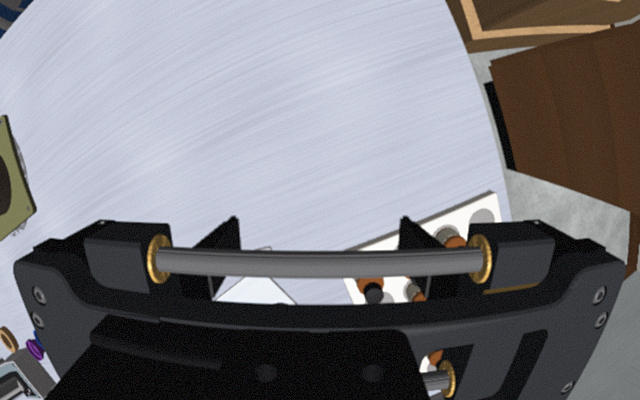

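The top view shows white lids at (304,224), (349,221) and (388,207), with red, blue and purple decoys at (321,266), (375,265) and (412,254). The tub pile is at (225,147), the tray holes at (299,156) and (343,149), the ring at (201,227), and the selector at (479,220). Next I'll measure them with depth.

```bash
cat > meas.py <<'E'
from h import *
def circ(P):
    x,y=P[:,0],P[:,1]; A=np.c_[2*x,2*y,np.ones(len(x))]; s=np.linalg.lstsq(A,x*x+y*y,rcond=None)[0]
    return s[:2],np.sqrt(s[2]+s[0]**2+s[1]**2)
def band(W,c,r,z0,z1,):
    m=np.isfinite(W[...,0])&(np.hypot(W[...,0]-c[0],W[...,1]-c[1])<r)&(W[...,2]>z0)&(W[...,2]<z1)
    return W[m]
def rim(W,c,z0,z1,r=50):
    P=band(W,c,r,z0,z1)
    if len(P)<6: return None
    # keep convex hull for outer circle
    (cx,cy),rad=cv2.minEnclosingCircle(P[:,:2].astype(np.float32))
    return np.round([cx,cy,rad,len(P),np.median(P[:,2]),P[:,0].mean(),P[:,1].mean()],1)
E
python3 - <<'E'
from meas import *
p=cams.read_camera('top'); W=cloud(p)
np.save('Wtop.npy',W)
for n,px,h in [('lidA',(304,224),33),('lidB',(349,221),33),('lidC',(388,207),33),('ring',(201,227),37),('tubs',(225,147),100),('holeL',(299,156),20),('holeR',(343,149),20),('sel',(479,220),117),('bot1',(247,184),70),('bot2',(254,272),70),('bot3',(405,182),70),('red',(321,266),33),('purple',(412,254),33),('blue',(375,265),33),('tuboth',(180,103),70)]:
    g=onz(p,px,h); P=band(W,g,45,5,400); print(n,g.round(1),'W',W[px[1],px[0]].round(1),'zmax',np.percentile(P[:,2],[50,90,97,99.5]).round(1))
    zt=np.percentile(P[:,2],97)
    print('   rim',rim(W,g,zt-8,zt+6))
q=cams.read_camera('scene'); V=cloud(q)
for n,px in [('tubs',(333,313)),('lidC',(297,182)),('lidB',(329,200)),('lidA',(357,229)),('ring',(432,312)),('sel',(274,112))]:
    print(n,V[px[1],px[0]].round(1))
cv2.imwrite('pics/topz.png',cv2.resize(p['pixels'][120:300,180:520,::-1],None,fx=2.3,fy=2.3,interpolation=cv2.INTER_CUBIC))
E
```

```text
lidA [442.4  59.2  33. ] W [445.1  60.3  11.2] zmax [16.1 31.7 34.4 36.3]
   rim [445.8  58.2  30.3 102.   31.7 446.8  59.5]
lidB [446.8 -49.6  33. ] W [449.2 -50.3  13.7] zmax [16.3 32.3 34.5 36.7]
   rim [450.  -50.2  30.4  95.   32.4 450.9 -48.9]
lidC [ 478.4 -145.3   33. ] W [ 481.5 -147.7   12.7] zmax [17.3 31.8 34.5 36.5]
   rim [ 482.8 -147.    30.8   99.    31.8  483.9 -147.7]
ring [441.4 307.1  37. ] W [444.2 312.8  14.4] zmax [10.9 35.8 38.4 40.5]
   rim [444.9 314.1  33.6 189.   35.8 445.  312.7]
tubs [621.  237.9 100. ] W [631.7 245.7  62.3] zmax [ 74.7  96.5 100.2 103.3]
   rim [631.5 241.5  32.5 125.   96.9 632.3 241.9]
holeL [615.2  69.3  20. ] W [616.   69.5  16.8] zmax [29.8 33.6 35.  36.9]
   rim [615.2  69.2  50.  912.   31.2 614.7  69.3]
holeR [630.2 -41.1  20. ] W [630.3 -41.1  19.6] zmax [30.  33.8 35.5 37.7]
   rim [630.2 -41.1  50.  886.   31.3 630.1 -42. ]
sel [ 430.4 -339.   117. ] W [ 430.1 -338.4  119. ] zmax [ 81.5 113.7 117.9 120. ]
   rim [ 431.3 -341.5   27.2  141.   116.3  430.5 -342. ]
bot1 [537.2 191.   70. ] W [539.6 193.   58. ] zmax [45.6 69.7 72
[... 306 characters left out ...]
6  541.3 -190. ]
red [340.8  20.6  33. ] W [341.6  21.   12.4] zmax [16.1 31.8 34.2 36.6]
   rim [341.8  18.2  30.2  96.   32.  343.2  18.4]
purple [ 363.4 -197.4   33. ] W [ 364.6 -200.5   12.5] zmax [16.8 31.7 34.8 36.3]
   rim [ 364.1 -199.1   30.5  104.    31.8  364.1 -199.9]
blue [ 339.7 -108.    33. ] W [ 340.6 -109.8   11. ] zmax [16.9 31.9 35.2 37.4]
   rim [ 340.4 -110.    30.5   97.    32.2  340.8 -111. ]
tuboth [743.8 355.2  70. ] W [744.3 355.5  68.8] zmax [70.1 75.6 77.2 78.6]
   rim [748.3 358.9  27.4 347.   73.5 748.5 358.4]
tubs [623.6 227.3  65.9]
lidC [ 479.  -152.1   12.3]
lidB [444.7 -56.6  12.7]
lidA [439.7  53.8  12.5]
ring [439.5 310.1  17.1]
sel [ 437.3 -336.    96.9]
```

View pics/topz.png

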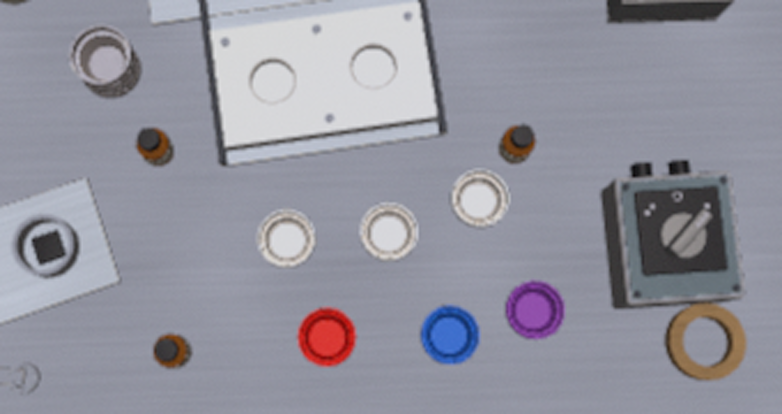

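```bash
cat >> h.py <<'E'
def plan(wps,s=None):
    """wps: list of (x,y,z,ydir_deg or None). prints tool rows from measured pose"""
    s=s or env.sense(); M=R.from_rotvec(s['ee_rot']); p0=np.array(s['eef_pos'])
    y=M.as_matrix()[:,1]; cur=np.degrees(np.arctan2(y[1],y[0]))
    for w in wps:
        a=cur if w[3] is None else w[3]; a_=np.radians(a)
        yy=np.array([np.cos(a_),np.sin(a_),0]); zz=np.array([0,0,-1.]); T=np.c_[np.cross(yy,zz),yy,zz]
        d=M.inv().apply(np.array(w[:3])-p0)/400; r=(M.inv()*R.from_matrix(T)).as_rotvec()/(np.pi/2)
        n=max(np.linalg.norm(d)*400/50,np.linalg.norm(r)*90/8.59)
        print(w,{k:round(float(v),4) for k,v in zip(('tx','ty','tz','rx','ry','rz'),[*d,*r])},'rows>=%.1f'%n)
    print('now',p0.round(1),'ydir %.1f'%cur,'t',round(s['time_s'],1))
E
python3 - <<'E'
from meas import *
W=np.load('Wtop.npy')
P=band(W,(431,-341),40,108,125); c=P[:,:2].mean(0); u,sv,vt=np.linalg.svd(P[:,:2]-c); print('grip',c,np.degrees(np.arctan2(vt[0,1],vt[0,0])),len(P), cv2.minAreaRect(P[:,:2].astype(np.float32)))
P=band(W,(431,-341),110,66,84); print('console',cv2.minAreaRect(P[:,:2].astype(np.float32)))
for c in [(615,69),(630,-41)]:
    P=band(W,c,32,12,25.5); print('hole',c,rim(W,c,12,25,35),P[:,:2].mean(0))
P=band(W,(622,14),170,28,38); print('tray',cv2.minAreaRect(P[:,:2].astype(np.float32)))
for lo,hi in((0,60),(-60,0),(60,120),(120,200)):
    P=W[np.isfinite(W[...,0])&(W[...,2]>90)&(W[...,0]>600)&(W[...,1]>lo)&(W[...,1]<hi)]
    print(lo,hi,'min x of z>90',P[:,0].min() if len(P) else None, P[np.argsort(P[:,0])[:4]].round(0).tolist())
P=W[np.isfinite(W[...,0])&(W[...,2]>60)&(W[...,1]>330)&(W[...,0]>300)&(W[...,0]<560)]
print('col',P[np.argsort(P[:,1])[:5]].round(0).tolist(),len(P))
plan([(431,-341,250,-135),(431,-341,95,-135)])
E
```

```text
grip [ 430.21189601 -341.59827029] 136.86607016123028 146 ((430.4520568847656, -342.44268798828125), (13.508780479431152, 54.187599182128906), 46.883548736572266)
console ((430.7193298339844, -342.6463317871094), (130.63975524902344, 121.84941101074219), 2.4873862266540527)
hole (615, 69) [621.   69.9  25.1 257.   19.2 619.3  70.2] [619.36254854  70.28388097]
hole (630, -41) [632.2 -39.3  23.2 255.   19.2 632.3 -39.3] [632.32290767 -39.37240134]
tray ((571.9017333984375, 11.107536315917969), (234.52066040039062, 233.1041717529297), 6.689330101013184)
0 60 min x of z>90 752.4137145656061 [[752.0, 47.0, 198.0], [753.0, 56.0, 192.0], [753.0, 50.0, 191.0], [753.0, 49.0, 196.0]]
-60 0 min x of z>90 722.9060321137049 [[723.0, -27.0, 191.0], [724.0, -25.0, 189.0], [724.0, -23.0, 195.0], [724.0, -25.0, 194.0]]
60 120 min x of z>90 710.6922832895788 [[711.0, 88.0, 189.0], [711.0, 84.0, 189.0], [711.0, 77.0, 188.0], [711.0, 79.0, 188.0]]
120 200 min x of z>90 724.6603832071642 [[725.0, 197.0, 197.0], [726.0, 197.0, 183.0], [726.0, 183.0, 187.0], [726.0, 194.0, 188.0]]
col [[404.0, 446.0, 232.0], [406.0, 448.0, 214.0], [404.0, 448.0, 238.0], [408.0, 448.0, 237.0], [406.0, 448.0, 218.0]] 3952
(431, -341, 250, -135) {'tx': -1.3178, 'ty': -2.0133, 'tz': -0.1614, 'rx': 0.0, 'ry': -0.0, 'rz': -1.7437} rows>=19.3
(431, -341, 95, -135) {'tx': -1.3178, 'ty': -2.0133, 'tz': 0.2261, 'rx': 0.0, 'ry': -0.0, 'rz': -1.7437} rows>=19.3
now [242.8 602.9 185.4] ydir 68.1 t 1.9
```

Run:
```python
from meas import *
plan([(243,603,320,68.1),(400,250,320,0)])
p=cams.read_camera('wrist'); M,t=Rt(p); c=-M.T@t; s=env.sense(); print('cam in tool',R.from_rotvec(s['ee_rot']).inv().apply(c-s['eef_pos']))
```

```text
(243, 603, 320, 68.1) {'tx': -0.0004, 'ty': 0.0004, 'tz': -0.3364, 'rx': -0.0, 'ry': -0.0, 'rz': -0.0003} rows>=2.7
(400, 250, 320, 0) {'tx': -0.6941, 'ty': -0.6717, 'tz': -0.3364, 'rx': -0.0, 'ry': 0.0, 'rz': 0.7563} rows>=8.2
now [242.8 602.9 185.4] ydir 68.1 t 1.9
cam in tool [  66.80320388   -0.67348611 -198.28610623]
```

Emit:
apply_moves --increments '[{"tz": -0.17}, {"tz": -0.336}, {"tz": -0.336}, {"tx": -0.694, "ty": -0.672, "tz": -0.336, "rz": 0.756}, {"tx": -0.694, "ty": -0.672, "tz": -0.336, "rz": 0.756}, {"tx": -0.694, "ty": -0.672, "tz": -0.336, "rz": 0.756}, {"tx": -0.694, "ty": -0.672, "tz": -0.336, "rz": 0.756}, {"tx": -0.694, "ty": -0.672, "tz": -0.336, "rz": 0.756}, {"tx": -0.694, "ty": -0.672, "tz": -0.336, "rz": 0.756}, {"tx": -0.694, "ty": -0.672, "tz": -0.336, "rz": 0.756}, {"tx": -0.694, "ty": -0.672, "tz": -0.336, "rz": 0.756}, {"tx": -0.694, "ty": -0.672, "tz": -0.336, "rz": 0.756}]'

```text
invalid input at $.increments[0]: expected keys tx, ty, tz, rx, ry, rz, grip
```

Run:
```python
from meas import *
plan([(430,-100,280,-80)])
```

```text
(430, -100, 280, -80) {'tx': -1.0905, 'ty': -1.4553, 'tz': -0.2363, 'rx': -0.0001, 'ry': 0.0001, 'rz': 1.6452} rows>=17.2
now [242.8 602.9 185.4] ydir 68.1 t 1.9
```

All seven keys have to be in every row.

Emit:
apply_moves --increments '[{"tx": 0, "ty": 0, "tz": -0.17, "rx": 0, "ry": 0, "rz": 0, "grip": 0}, {"tx": 0, "ty": 0, "tz": -0.336, "rx": 0, "ry": 0, "rz": 0, "grip": 0}, {"tx": 0, "ty": 0, "tz": -0.336, "rx": 0, "ry": 0, "rz": 0, "grip": 0}, {"tx": -0.694, "ty": -0.672, "tz": -0.336, "rx": 0, "ry": 0, "rz": 0.756, "grip": 0}, {"tx": -0.694, "ty": -0.672, "tz": -0.336, "rx": 0, "ry": 0, "rz": 0.756, "grip": 0}, {"tx": -0.694, "ty": -0.672, "tz": -0.336, "rx": 0, "ry": 0, "rz": 0.756, "grip": 0}, {"tx": -0.694, "ty": -0.672, "tz": -0.336, "rx": 0, "ry": 0, "rz": 0.756, "grip": 0}, {"tx": -0.694, "ty": -0.672, "tz": -0.336, "rx": 0, "ry": 0, "rz": 0.756, "grip": 0}, {"tx": -0.694, "ty": -0.672, "tz": -0.336, "rx": 0, "ry": 0, "rz": 0.756, "grip": 0}, {"tx": -0.694, "ty": -0.672, "tz": -0.336, "rx": 0, "ry": 0, "rz": 0.756, "grip": 0}, {"tx": -0.694, "ty": -0.672, "tz": -0.336, "rx": 0, "ry": 0, "rz": 0.756, "grip": 0}, {"tx": -0.694, "ty": -0.672, "tz": -0.336, "rx": 0, "ry": 0, "rz": 0.756, "grip": 0}]'

```text
time_s: 3.15
eef_pos: [401.3, 246.7, 320.2]
ee_rot: [2.228, 2.213, 0.001]
force: [-0.0, 0.5, 0.1]
opening: 95.3
```

Run:
```python
from meas import *
plan([(430,-100,280,-80)])
```

```text
(430, -100, 280, -80) {'tx': -0.8662, 'ty': 0.0777, 'tz': 0.101, 'rx': 0.0009, 'ry': -0.0003, 'rz': 0.8845} rows>=9.3
now [401.3 246.7 320.2] ydir -0.4 t 3.1
```

Emit:
apply_moves --increments '[{"tx": -0.866, "ty": 0.078, "tz": 0.1, "rx": 0, "ry": 0, "rz": 0.885, "grip": 0}, {"tx": -0.866, "ty": 0.078, "tz": 0.1, "rx": 0, "ry": 0, "rz": 0.885, "grip": 0}, {"tx": -0.866, "ty": 0.078, "tz": 0.1, "rx": 0, "ry": 0, "rz": 0.885, "grip": 0}, {"tx": -0.866, "ty": 0.078, "tz": 0.1, "rx": 0, "ry": 0, "rz": 0.885, "grip": 0}, {"tx": -0.866, "ty": 0.078, "tz": 0.1, "rx": 0, "ry": 0, "rz": 0.885, "grip": 0}, {"tx": -0.866, "ty": 0.078, "tz": 0.1, "rx": 0, "ry": 0, "rz": 0.885, "grip": 0}, {"tx": -0.866, "ty": 0.078, "tz": 0.1, "rx": 0, "ry": 0, "rz": 0.885, "grip": 0}, {"tx": -0.866, "ty": 0.078, "tz": 0.1, "rx": 0, "ry": 0, "rz": 0.885, "grip": 0}, {"tx": -0.866, "ty": 0.078, "tz": 0.1, "rx": 0, "ry": 0, "rz": 0.885, "grip": 0}, {"tx": -0.866, "ty": 0.078, "tz": 0.1, "rx": 0, "ry": 0, "rz": 0.885, "grip": 0}, {"tx": -0.866, "ty": 0.078, "tz": 0.1, "rx": 0, "ry": 0, "rz": 0.885, "grip": 0}]'

```text
time_s: 4.25
eef_pos: [431.5, -95.9, 279.9]
ee_rot: [-3.128, -0.287, -0.0]
force: [0.6, -0.1, -0.2]
opening: 95.0
```

Run:
```python
from meas import *
for i in range(3):
  st()
  cams.read_camera('scene')
plan([(430.5,-342,200,-133.1),(430.5,-342,130,-133.1)])
```

```text
{'time_s': np.float64(4.25), 'eef_pos': array([431.51 , -95.946, 279.876]), 'ee_rot': array([-3.128, -0.287, -0.   ]), 'force': array([ 0.629, -0.095, -0.231]), 'opening': np.float64(95.016)}
{'time_s': np.float64(4.3), 'eef_pos': array([431.517, -95.889, 279.905]), 'ee_rot': array([-3.128, -0.288, -0.   ]), 'force': array([-0.14 , -0.303, -0.085]), 'opening': np.float64(94.794)}
{'time_s': np.float64(4.35), 'eef_pos': array([431.483, -95.872, 279.938]), 'ee_rot': array([-3.128, -0.288, -0.   ]), 'force': array([0.275, 0.337, 0.046]), 'opening': np.float64(95.177)}
(430.5, -342, 200, -133.1) {'tx': -0.1145, 'ty': 0.6044, 'tz': 0.1997, 'rx': -0.0001, 'ry': -0.0, 'rz': 0.5956} rows>=6.2
(430.5, -342, 130, -133.1) {'tx': -0.1145, 'ty': 0.6045, 'tz': 0.3747, 'rx': -0.0001, 'ry': -0.0, 'rz': 0.5956} rows>=6.2
now [431.4 -95.9 279.9] ydir -79.5 t 4.4
```

Emit:
apply_moves --increments '[{"tx": -0.114, "ty": 0.604, "tz": 0.2, "rx": 0, "ry": 0, "rz": 0.595, "grip": 0}, {"tx": -0.114, "ty": 0.604, "tz": 0.2, "rx": 0, "ry": 0, "rz": 0.595, "grip": 0}, {"tx": -0.114, "ty": 0.604, "tz": 0.2, "rx": 0, "ry": 0, "rz": 0.595, "grip": 0}, {"tx": -0.114, "ty": 0.604, "tz": 0.2, "rx": 0, "ry": 0, "rz": 0.595, "grip": 0}, {"tx": -0.114, "ty": 0.604, "tz": 0.2, "rx": 0, "ry": 0, "rz": 0.595, "grip": 0}, {"tx": -0.114, "ty": 0.604, "tz": 0.2, "rx": 0, "ry": 0, "rz": 0.595, "grip": 0}, {"tx": -0.114, "ty": 0.604, "tz": 0.2, "rx": 0, "ry": 0, "rz": 0.595, "grip": 0}, {"tx": -0.114, "ty": 0.604, "tz": 0.3, "rx": 0, "ry": 0, "rz": 0.595, "grip": 0}, {"tx": -0.114, "ty": 0.604, "tz": 0.375, "rx": 0, "ry": 0, "rz": 0.595, "grip": 0}, {"tx": -0.114, "ty": 0.604, "tz": 0.375, "rx": 0, "ry": 0, "rz": 0.595, "grip": 0}, {"tx": -0.114, "ty": 0.604, "tz": 0.375, "rx": 0, "ry": 0, "rz": 0.595, "grip": 0}]'

```text
time_s: 5.5
eef_pos: [430.1, -342.0, 130.0]
ee_rot: [-2.922, 1.154, 0.001]
force: [-0.3, -1.0, 1.0]
opening: 95.0
```

Run:
```python
from meas import *
plan([(430.5,-342,94,-133.1)])
p=cams.read_camera('wrist'); save(p,'w1')
```

```text
(430.5, -342, 94, -133.1) {'tx': 0.0008, 'ty': -0.0007, 'tz': 0.0899, 'rx': -0.0, 'ry': 0.0005, 'rz': -0.0001} rows>=0.7
now [ 430.1 -342.   130. ] ydir -133.1 t 5.5
```

View pics/w1.png

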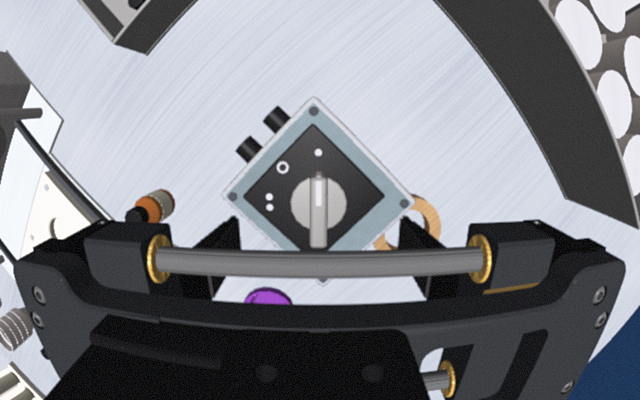

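The bar at (318,205) stands square between the fingers, pointing at one dot. I'll descend and grip it.

Emit:
apply_moves --grip_force 40 --increments '[{"tx": 0.001, "ty": -0.001, "tz": 0.045, "rx": 0, "ry": 0, "rz": 0, "grip": 0}, {"tx": 0.001, "ty": -0.001, "tz": 0.09, "rx": 0, "ry": 0, "rz": 0, "grip": 0}, {"tx": 0.001, "ty": -0.001, "tz": 0.09, "rx": 0, "ry": 0, "rz": 0, "grip": 150}, {"tx": 0.001, "ty": -0.001, "tz": 0.09, "rx": 0, "ry": 0, "rz": 0, "grip": 255}, {"tx": 0.001, "ty": -0.001, "tz": 0.09, "rx": 0, "ry": 0, "rz": 0, "grip": 255}, {"tx": 0.001, "ty": -0.001, "tz": 0.09, "rx": 0, "ry": 0, "rz": 0, "grip": 255}, {"tx": 0.001, "ty": -0.001, "tz": 0.09, "rx": 0, "ry": 0, "rz": 0, "grip": 255}, {"tx": 0.001, "ty": -0.001, "tz": 0.09, "rx": 0, "ry": 0, "rz": 0, "grip": 255}, {"tx": 0.001, "ty": -0.001, "tz": 0.09, "rx": 0, "ry": 0, "rz": 0, "grip": 255}, {"tx": 0.001, "ty": -0.001, "tz": 0.09, "rx": 0, "ry": 0, "rz": 0, "grip": 255}]'

```text
time_s: 6.55
eef_pos: [430.5, -342.3, 93.9]
ee_rot: [2.921, -1.156, -0.0]
force: [0.1, 0.3, -0.7]
opening: 36.7
```

Emit:
apply_moves --increments '[{"tx": 0, "ty": 0, "tz": 0, "rx": 0, "ry": 0, "rz": 0, "grip": 255}, {"tx": 0, "ty": 0, "tz": 0, "rx": 0, "ry": 0, "rz": 0, "grip": 255}, {"tx": 0, "ty": 0, "tz": 0, "rx": 0, "ry": 0, "rz": 0, "grip": 255}, {"tx": 0, "ty": 0, "tz": 0, "rx": 0, "ry": 0, "rz": 0, "grip": 255}, {"tx": 0, "ty": 0, "tz": 0, "rx": 0, "ry": 0, "rz": 0, "grip": 255}]'

```text
time_s: 7.05
eef_pos: [430.5, -342.3, 93.8]
ee_rot: [-2.921, 1.156, 0.0]
force: [-0.7, -0.2, -0.9]
opening: 1.7
```

Run:
```python
from meas import *
p=cams.read_camera('wrist'); save(p,'w2')
p=cams.read_camera('top'); W=cloud(p); cv2.imwrite('pics/t2.png',cv2.resize(p['pixels'][150:300,380:560,::-1],None,fx=4,fy=4))
q=cams.read_camera('scene'); cv2.imwrite('pics/s2.png',cv2.resize(q['pixels'][40:190,180:360,::-1],None,fx=4,fy=4))
st()
```

```text
{'time_s': np.float64(7.2), 'eef_pos': array([ 430.49 , -342.326,   93.848]), 'ee_rot': array([-2.921,  1.156,  0.   ]), 'force': array([-0.223,  0.649,  0.628]), 'opening': np.float64(0.102)}
```

View pics/w2.png

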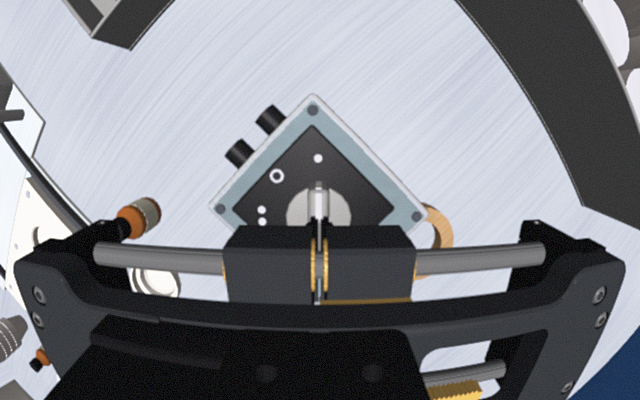

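View pics/s2.png

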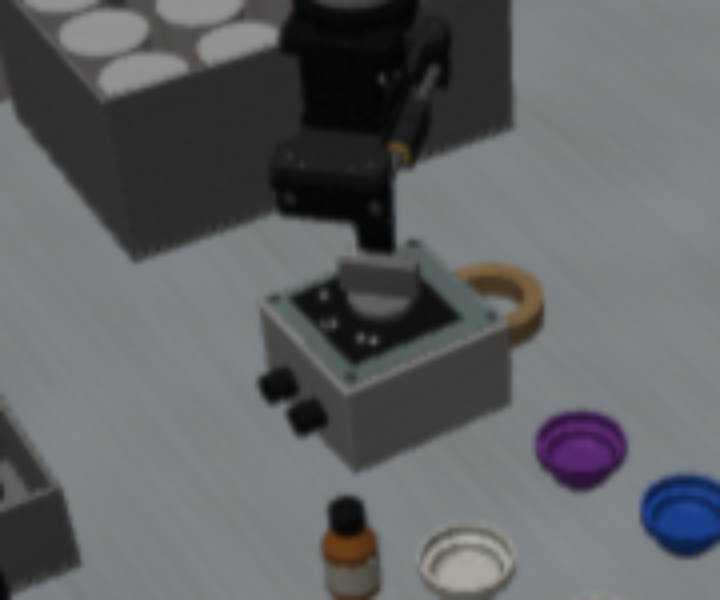

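```bash
cat >> h.py <<'E'
def proj(p,X,fish=False):
    M,t=Rt(p); c=M@np.array(X,float)+t
    if fish:
        r=np.hypot(c[0],c[1]); th=np.arctan2(r,c[2]); return np.array([p['cx']+f(p)*th*c[0]/r,p['cy']+f(p)*th*c[1]/r])
    return np.array([p['cx']+f(p)*c[0]/c[2],p['cy']+f(p)*c[1]/c[2]])
E
python3 - <<'E'
from meas import *
s=env.sense(); X=np.array(s['eef_pos']); M=R.from_rotvec(s['ee_rot'])
for n in('scene','top','wrist'):
    p=cams.read_camera(n); fi=n=='wrist'
    print(n,'tcp',proj(p,X,fi).round(1),'tcp+50up',proj(p,X+[0,0,50],fi).round(1),'sel',proj(p,(430.5,-342,117),fi).round(1),'toolx+30',proj(p,X+M.apply([30,0,0]),fi).round(1))
    for d in spotter.place_of(p,'selector_grip'): print(d['pixel'],d['p'])
    im=p['pixels'][:,:,::-1].copy(); q=proj(p,X,fi).astype(int); cv2.circle(im,tuple(map(int,q)),3,(0,0,255),1); q=proj(p,(430.5,-342,117),fi); cv2.circle(im,tuple(map(int,q)),3,(0,255,0),1)
    cv2.imwrite(f'pics/x_{n}.png',im)
    if fi:
        W=cloud(p,True); print(W[205,318].round(0),W[225,318].round(0), W[170,318].round(0))
E
```

```text
scene tcp [275.2 110.9] tcp+50up [273.9  95.3] sel [274.6 103.8] toolx+30 [264.3 109.6]
[276.9, 106.0] 0.5
[357.3, 232.3] 0.32
top tcp [477.6 221.2] tcp+50up [483.9 218.3] sel [480.3 219.9] toolx+30 [485.8 211.5]
[229.0, 150.2] 0.44
wrist tcp [317.1 218.5] tcp+50up [316.5 248. ] sel [316.4 230.6] toolx+30 [317.  174.4]
[322.5, 224.8] 0.73
[ 441. -354.  117.] [ 437. -350.  135.] [ 453. -364.   81.]
```

View pics/x_wrist.png

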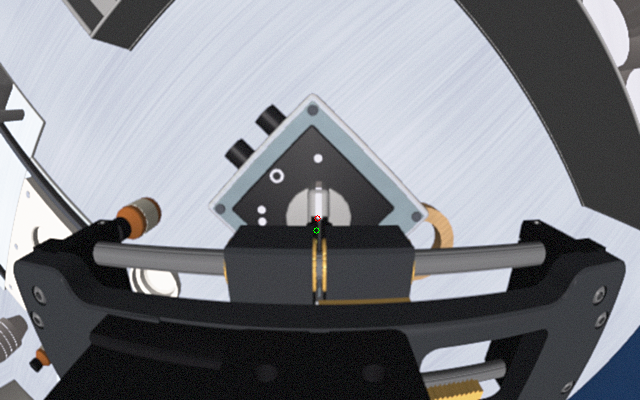

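View pics/x_scene.png

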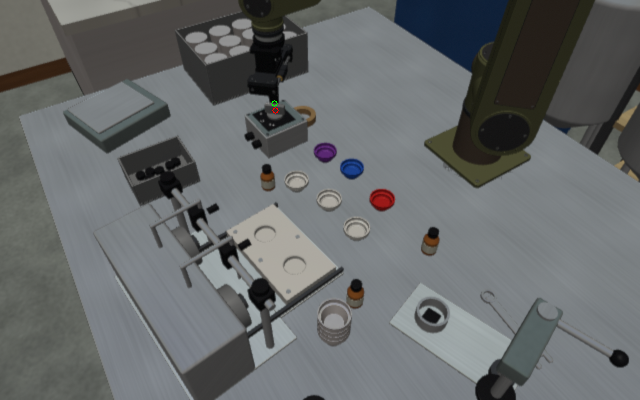

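View pics/x_top.png

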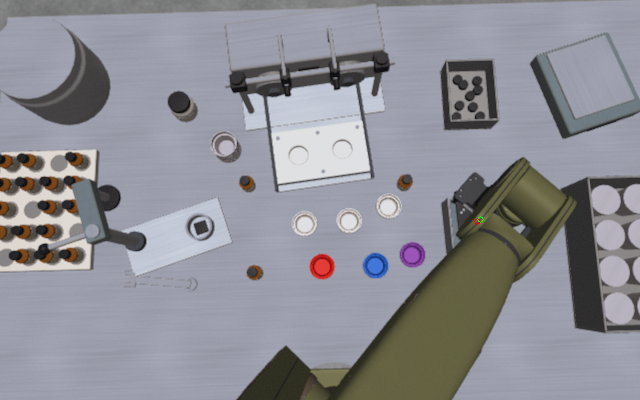

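Run:
```python
from meas import *
p=cams.read_camera('scene'); V=cloud(p)
for r in range(80,118,2): print(r,[V[r,c].round(0).astype(int).tolist() if np.isfinite(V[r,c,0]) else None for c in (270,273,276,280)])
p=cams.read_camera('wrist'); V=cloud(p,True)
for r in range(190,300,8): print(r,[V[r,c].round(0).astype(int).tolist() if np.isfinite(V[r,c,0]) else None for c in (300,312,318,330)])
cv2.imwrite('pics/w3.png',cv2.resize(p['pixels'][150:300,230:410,::-1],None,fx=4,fy=4))
```

```text
80 [[472, -272, 244], [464, -272, 241], [460, -264, 245], [431, -301, 213]]
82 [[474, -268, 242], [468, -265, 241], [461, -263, 240], [288, -582, -3]]
84 [[478, -260, 243], [474, -253, 245], [464, -258, 238], [295, -569, 0]]
86 [[478, -260, 237], [471, -259, 235], [464, -259, 232], [297, -566, -5]]
88 [[477, -264, 229], [472, -260, 229], [466, -256, 230], [307, -547, 2]]
90 [[476, -267, 221], [471, -262, 222], [465, -258, 222], [311, -541, -1]]
92 [[476, -269, 214], [470, -265, 215], [463, -263, 213], [318, -528, 2]]
94 [[476, -270, 208], [470, -267, 208], [466, -258, 212], [321, -522, -1]]
96 [[475, -272, 201], [470, -267, 202], [465, -261, 204], [328, -510, 2]]
98 [[443, -342, 140], [438, -334, 143], [432, -329, 144], [331, -504, -1]]
100 [[443, -341, 135], [437, -336, 136], [431, -330, 137], [340, -488, 5]]
102 [[443, -344, 126], [436, -340, 126], [429, -337, 125], [388, -393, 74]]
104 [[441, -348, 117], [435, -343, 117], [430, -336, 120], [420, -331, 119]]
106 [[444, -343, 115], [438, -338, 115], [430, -335, 114], [425, -324, 119]]
108 [[446, -341, 110], [438, -338, 109], [433, -
[... 692 characters left out ...]
6, 89]]
230 [[458, -363, 210], [456, -365, 209], [437, -349, 141], [452, -369, 210]]
238 [[458, -363, 215], [456, -365, 215], [437, -349, 153], [452, -368, 215]]
246 [[457, -362, 219], [455, -364, 218], [436, -349, 162], [453, -368, 221]]
254 [[457, -362, 224], [453, -363, 219], [451, -363, 215], [452, -368, 224]]
262 [[455, -361, 223], [452, -362, 220], [450, -362, 217], [450, -366, 223]]
270 [[453, -359, 223], [450, -360, 220], [448, -360, 217], [448, -365, 223]]
278 [[452, -358, 224], [449, -359, 221], [446, -358, 216], [447, -363, 223]]
286 [[450, -356, 224], [447, -357, 220], [427, -340, 176], [446, -362, 224]]
294 [[449, -354, 224], [446, -356, 222], [425, -338, 177], [443, -360, 223]]
```

View pics/w3.png

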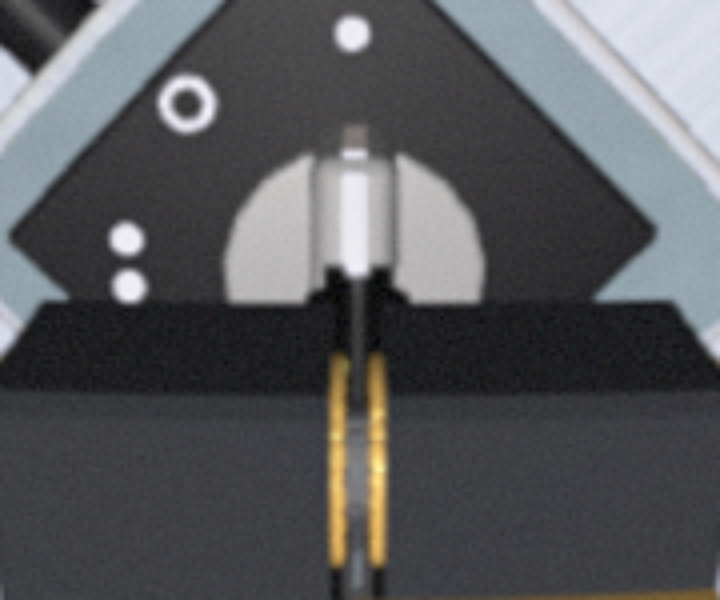

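Emit:
apply_moves --increments '[{"tx": 0, "ty": 0, "tz": -0.1, "rx": 0, "ry": 0, "rz": 0, "grip": 255}, {"tx": 0, "ty": 0, "tz": -0.2, "rx": 0, "ry": 0, "rz": 0, "grip": 255}, {"tx": 0, "ty": 0, "tz": -0.2, "rx": 0, "ry": 0, "rz": 0, "grip": 255}]'

```text
time_s: 7.9
eef_pos: [433.5, -345.2, 181.1]
ee_rot: [2.917, -1.154, 0.018]
force: [0.4, 0.0, 1.0]
opening: 0.9
```

Run:
```python
from meas import *
s=st(); X=np.array(s['eef_pos']); M=R.from_rotvec(s['ee_rot'])
for n in('scene','wrist'):
    p=cams.read_camera(n); fi=n=='wrist'; V=cloud(p,fi)
    T=M.inv().apply((V-X).reshape(-1,3)).reshape(V.shape)
    m=np.isfinite(T[...,0])&(np.abs(T[...,0])<60)&(np.abs(T[...,1])<60)&(T[...,2]<20)
    m&=V[...,2]>125
    P=T[m]; print(n,len(P))
    for lo in range(-100,20,8):
        Q=P[(P[:,2]>=lo)&(P[:,2]<lo+8)]
        if len(Q): print(lo,len(Q),'x',Q[:,0].min().round(),Q[:,0].max().round(),'y',Q[:,1].min().round(),Q[:,1].max().round())
    if not fi: cv2.imwrite('pics/s4.png',cv2.resize(p['pixels'][40:190,180:360,::-1],None,fx=4,fy=4))
```

```text
{'time_s': np.float64(7.9), 'eef_pos': array([ 433.493, -345.157,  181.146]), 'ee_rot': array([ 2.917, -1.154,  0.018]), 'force': array([0.396, 0.048, 0.986]), 'opening': np.float64(0.87)}
scene 1588
-84 2 x -11.0 -11.0 y 3.0 5.0
-76 2 x -11.0 -10.0 y 3.0 6.0
-68 6 x -11.0 8.0 y -14.0 9.0
-60 26 x -10.0 12.0 y -12.0 1.0
-52 27 x -10.0 13.0 y -13.0 -0.0
-44 27 x -11.0 11.0 y -11.0 -0.0
-36 22 x -11.0 13.0 y -9.0 -2.0
wrist 45321
-92 17 x -11.0 -5.0 y -0.0 3.0
-84 131 x -13.0 -1.0 y -0.0 3.0
-76 15 x 7.0 8.0 y 0.0 2.0
-68 32 x 7.0 10.0 y -2.0 3.0
-60 67 x 7.0 10.0 y -2.0 4.0
-52 66 x 7.0 10.0 y -2.0 4.0
-44 93 x 7.0 10.0 y -6.0 8.0
-36 84 x 7.0 10.0 y -4.0 7.0
-28 31 x 7.0 9.0 y -3.0 6.0
```

View pics/s4.png

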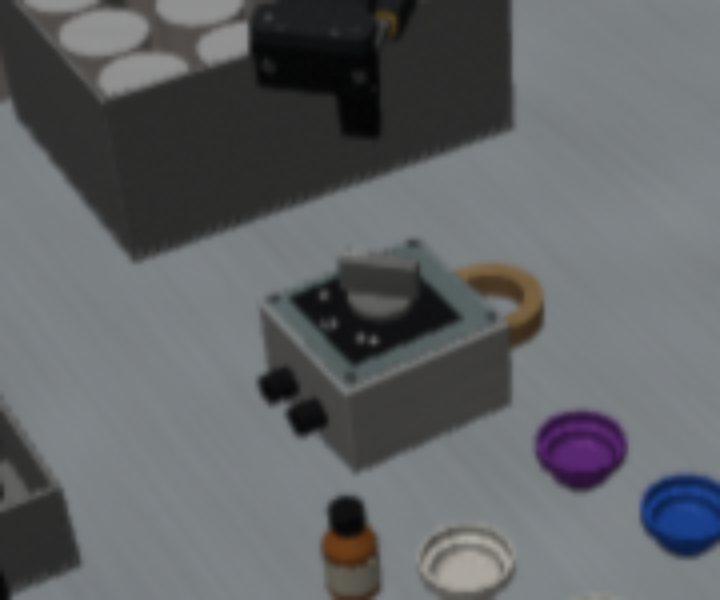

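The images show the fingertips ending about 26 mm short of the reported TCP, so the jaws closed above the bar. I'll let the arm settle and measure that offset.

Emit:
apply_moves --increments '[{"tx": 0, "ty": 0, "tz": 0, "rx": 0, "ry": 0, "rz": 0, "grip": 255}, {"tx": 0, "ty": 0, "tz": 0, "rx": 0, "ry": 0, "rz": 0, "grip": 255}]'

```text
time_s: 8.2
eef_pos: [429.7, -341.5, 171.9]
ee_rot: [-2.92, 1.155, 0.005]
force: [0.3, 0.3, 0.3]
opening: 0.5
```

Run:
```python
from meas import *
s=st(); X=np.array(s['eef_pos']); M=R.from_rotvec(s['ee_rot'])
for k in range(2):
    p=cams.read_camera('scene'); V=cloud(p)
    T=M.inv().apply((V-X).reshape(-1,3)).reshape(V.shape)
    m=np.isfinite(T[...,0])&(np.abs(T[...,0])<25)&(np.abs(T[...,1])<25)&(V[...,2]>125)
    ys,xs=np.nonzero(m); P=T[m]; print(np.sort(P[:,2])[-12:].round(1))
    for c in range(xs.min(),xs.max()+1):
        r=ys[xs==c].max(); print(c,r,T[r,c].round(1),end=' ')
    print()
p=cams.read_camera('wrist'); V=cloud(p,True); T=M.inv().apply((V-X).reshape(-1,3)).reshape(V.shape)
m=np.isfinite(T[...,0])&(np.abs(T[...,0])<25)&(np.abs(T[...,1])<25)&(V[...,2]>125); print(np.sort(T[m][:,2])[-12:].round(1))
# full mount: camera vs. pixel edge of finger assuming front face x=10
```

```text
{'time_s': np.float64(8.2), 'eef_pos': array([ 429.672, -341.533,  171.864]), 'ee_rot': array([-2.92 ,  1.155,  0.005]), 'force': array([0.278, 0.276, 0.336]), 'opening': np.float64(0.498)}
[-32.5 -32.1 -32.  -31.8 -30.8 -30.7 -30.4 -30.2 -29.3 -29.1 -28.9 -28.6]
253 6 [  24.9  -19.5 -217.6] 254 6 [  21.2  -23.7 -219.9] Traceback (most recent call last):
  File "<stdin>", line 9, in <module>
    return umr_maximum(a, axis, None, out, keepdims, initial, where)
ValueError: zero-size array to reduction operation maximum which has no identity
```

```bash
sed -i 's/np.array(w\[:3\])-p0/np.array(w[:3])-[0,0,27]-p0/; s/now.,p0/tip now",(p0+[0,0,27])/; s/print(.tip/print("tip/' h.py
python3 - <<'E'
from meas import *
plan([(430.5,-342,150,-133.1),(430.5,-342,97,-133.1)])
E
```

```text
(430.5, -342, 150, -133.1) {'tx': 0.0024, 'ty': -0.0005, 'tz': 0.1224, 'rx': -0.0, 'ry': 0.002, 'rz': -0.0008} rows>=1.0
(430.5, -342, 97, -133.1) {'tx': 0.0029, 'ty': -0.0005, 'tz': 0.2549, 'rx': -0.0, 'ry': 0.002, 'rz': -0.0008} rows>=2.0
tip now [ 429.7 -341.6  199. ] ydir -133.2 t 8.2
```

Emit:
apply_moves --grip_force 40 --increments '[{"tx": 0, "ty": 0, "tz": 0, "rx": 0, "ry": 0, "rz": 0, "grip": 130}, {"tx": 0, "ty": 0, "tz": 0, "rx": 0, "ry": 0, "rz": 0, "grip": 130}, {"tx": 0, "ty": 0, "tz": 0, "rx": 0, "ry": 0, "rz": 0, "grip": 130}, {"tx": 0, "ty": 0, "tz": 0, "rx": 0, "ry": 0, "rz": 0, "grip": 130}, {"tx": 0, "ty": 0, "tz": 0, "rx": 0, "ry": 0, "rz": 0, "grip": 130}, {"tx": 0, "ty": 0, "tz": 0, "rx": 0, "ry": 0, "rz": 0, "grip": 130}, {"tx": 0, "ty": 0, "tz": 0, "rx": 0, "ry": 0, "rz": 0, "grip": 130}, {"tx": 0.001, "ty": 0, "tz": 0.06, "rx": 0, "ry": 0, "rz": 0, "grip": 130}, {"tx": 0.001, "ty": 0, "tz": 0.12, "rx": 0, "ry": 0, "rz": 0, "grip": 130}, {"tx": 0.001, "ty": 0, "tz": 0.12, "rx": 0, "ry": 0, "rz": 0, "grip": 130}]'

```text
time_s: 9.25
eef_pos: [428.8, -340.7, 122.0]
ee_rot: [-2.919, 1.155, 0.011]
force: [-0.5, -0.1, -0.9]
opening: 46.5
```

Run:
```python
from meas import *
plan([(430.5,-342,97,-133.1)])
p=cams.read_camera('scene'); cv2.imwrite('pics/s5.png',cv2.resize(p['pixels'][40:190,180:360,::-1],None,fx=4,fy=4))
```

```text
(430.5, -342, 97, -133.1) {'tx': 0.0064, 'ty': -0.0005, 'tz': 0.13, 'rx': -0.0001, 'ry': 0.0046, 'rz': -0.0008} rows>=1.0
tip now [ 428.8 -340.7  149. ] ydir -133.2 t 9.2
```

View pics/s5.png

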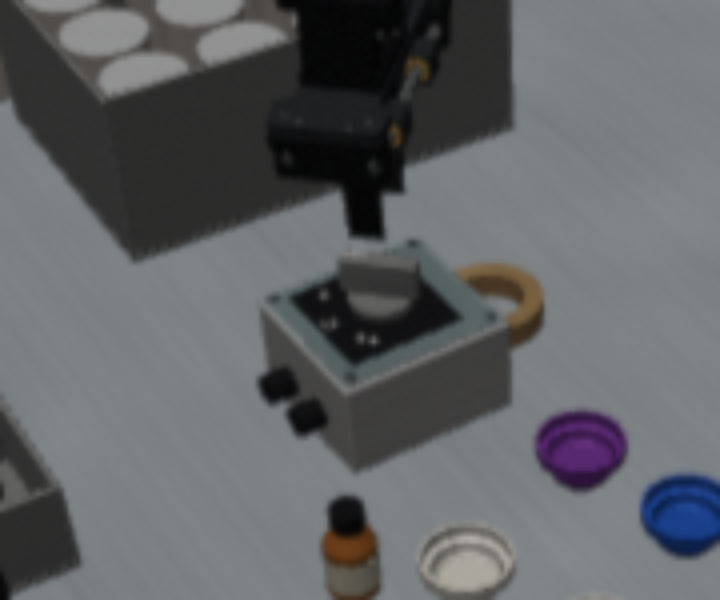

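Emit:
apply_moves --grip_force 40 --increments '[{"tx": 0.004, "ty": 0, "tz": 0.07, "rx": 0, "ry": 0.004, "rz": 0, "grip": 130}, {"tx": 0.005, "ty": 0, "tz": 0.13, "rx": 0, "ry": 0.004, "rz": 0, "grip": 130}, {"tx": 0.005, "ty": 0, "tz": 0.13, "rx": 0, "ry": 0.004, "rz": 0, "grip": 130}, {"tx": 0.005, "ty": 0, "tz": 0.13, "rx": 0, "ry": 0.004, "rz": 0, "grip": 255}, {"tx": 0.005, "ty": 0, "tz": 0.13, "rx": 0, "ry": 0.004, "rz": 0, "grip": 255}, {"tx": 0.005, "ty": 0, "tz": 0.13, "rx": 0, "ry": 0.004, "rz": 0, "grip": 255}, {"tx": 0.005, "ty": 0, "tz": 0.13, "rx": 0, "ry": 0.004, "rz": 0, "grip": 255}, {"tx": 0.005, "ty": 0, "tz": 0.13, "rx": 0, "ry": 0.004, "rz": 0, "grip": 255}, {"tx": 0.005, "ty": 0, "tz": 0.13, "rx": 0, "ry": 0.004, "rz": 0, "grip": 255}, {"tx": 0.005, "ty": 0, "tz": 0.13, "rx": 0, "ry": 0.004, "rz": 0, "grip": 255}]'

```text
time_s: 10.3
eef_pos: [433.0, -344.0, 74.8]
ee_rot: [2.919, -1.155, 0.012]
force: [1.3, 2.4, 3.7]
opening: 12.4
```

Emit:
apply_moves --increments '[{"tx": 0, "ty": 0, "tz": 0, "rx": 0, "ry": 0, "rz": -0.08, "grip": 255}, {"tx": 0, "ty": 0, "tz": 0, "rx": 0, "ry": 0, "rz": -0.16, "grip": 255}, {"tx": 0, "ty": 0, "tz": 0, "rx": 0, "ry": 0, "rz": -0.24, "grip": 255}, {"tx": 0, "ty": 0, "tz": 0, "rx": 0, "ry": 0, "rz": -0.32, "grip": 255}, {"tx": 0, "ty": 0, "tz": 0, "rx": 0, "ry": 0, "rz": -0.4, "grip": 255}, {"tx": 0, "ty": 0, "tz": 0, "rx": 0, "ry": 0, "rz": -0.46, "grip": 255}, {"tx": 0, "ty": 0, "tz": 0, "rx": 0, "ry": 0, "rz": -0.5, "grip": 255}, {"tx": 0, "ty": 0, "tz": 0, "rx": 0, "ry": 0, "rz": -0.5, "grip": 255}, {"tx": 0, "ty": 0, "tz": 0, "rx": 0, "ry": 0, "rz": -0.5, "grip": 255}, {"tx": 0, "ty": 0, "tz": 0, "rx": 0, "ry": 0, "rz": -0.5, "grip": 255}]'

```text
time_s: 11.3
eef_pos: [433.9, -341.5, 74.7]
ee_rot: [-3.141, -0.05, -0.012]
force: [3.8, 9.5, 6.7]
opening: 12.5
```

Run:
```python
from meas import *
plan([(430.5,-342,97,-87.8)])
p=cams.read_camera('wrist'); save(p,'w6')
p=cams.read_camera('scene'); cv2.imwrite('pics/s6.png',cv2.resize(p['pixels'][40:190,180:360,::-1],None,fx=4,fy=4))
st()
```

```text
(430.5, -342, 97, -87.8) {'tx': -0.0087, 'ty': 0.0011, 'tz': 0.0118, 'rx': -0.0003, 'ry': -0.0048, 'rz': -0.0041} rows>=0.1
tip now [ 433.9 -341.5  101.7] ydir -88.2 t 11.3
{'time_s': np.float64(11.4), 'eef_pos': array([ 433.964, -341.482,   74.761]), 'ee_rot': array([-3.141, -0.05 , -0.012]), 'force': array([4.068, 9.863, 7.973]), 'opening': np.float64(12.836)}
```

View pics/s6.png

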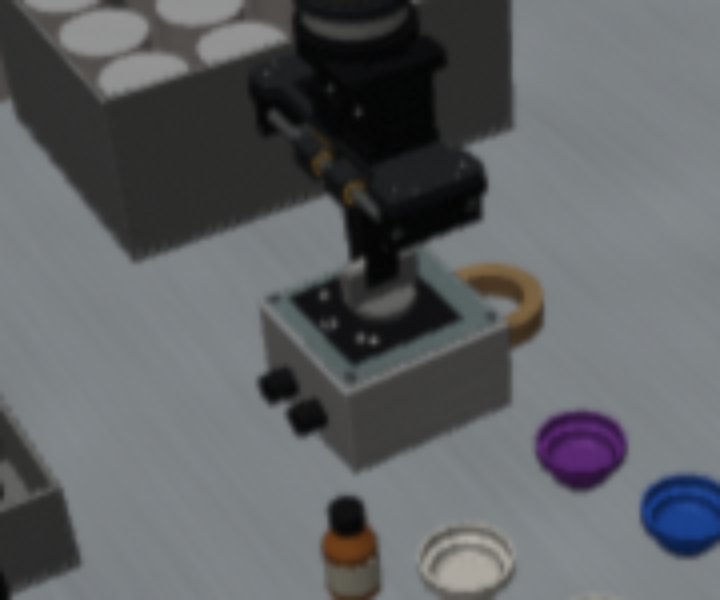

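View pics/w6.png

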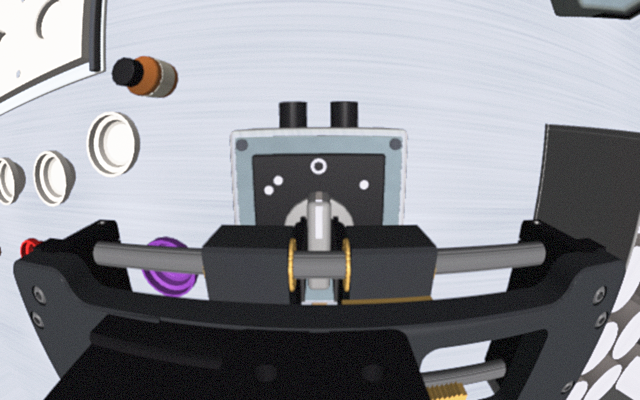

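The bar now points at the ring mark (319,166). I'll release, rise and wait there.

Emit:
apply_moves --increments '[{"tx": 0, "ty": 0, "tz": 0, "rx": 0, "ry": 0, "rz": -0.5, "grip": 100}, {"tx": 0, "ty": 0, "tz": 0, "rx": 0, "ry": 0, "rz": 0, "grip": 100}, {"tx": 0, "ty": 0, "tz": 0, "rx": 0, "ry": 0, "rz": 0, "grip": 100}, {"tx": 0, "ty": 0, "tz": 0, "rx": 0, "ry": 0, "rz": 0, "grip": 100}, {"tx": 0, "ty": 0, "tz": 0, "rx": 0, "ry": 0, "rz": 0, "grip": 100}]'

```text
time_s: 11.9
eef_pos: [432.0, -344.0, 73.6]
ee_rot: [3.137, 0.052, 0.006]
force: [0.7, 0.6, -0.7]
opening: 47.1
```

I left a stray rz of -0.5 in the first row there, so I need to check the selector angle after rising.

Emit:
apply_moves --increments '[{"tx": 0, "ty": 0, "tz": -0.1, "rx": 0, "ry": 0, "rz": 0, "grip": 60}, {"tx": 0, "ty": 0, "tz": -0.2, "rx": 0, "ry": 0, "rz": 0, "grip": 60}, {"tx": 0, "ty": 0, "tz": -0.3, "rx": 0, "ry": 0, "rz": 0, "grip": 60}, {"tx": 0, "ty": 0, "tz": -0.4, "rx": 0, "ry": 0, "rz": 0, "grip": 60}, {"tx": 0, "ty": 0, "tz": -0.4, "rx": 0, "ry": 0, "rz": 0, "grip": 60}, {"tx": 0, "ty": 0, "tz": -0.4, "rx": 0, "ry": 0, "rz": 0, "grip": 60}]'

```text
time_s: 12.5
eef_pos: [431.9, -343.9, 235.2]
ee_rot: [3.135, 0.051, 0.01]
force: [1.0, 0.1, -0.9]
opening: 72.9
```

Run:
```python
from meas import *
st()
p=cams.read_camera('wrist'); cv2.imwrite('pics/w7.png',cv2.resize(p['pixels'][100:300,220:420,::-1],None,fx=3,fy=3))
V=cloud(p,True); P=band(V,(430.5,-342),40,109,125); print(len(P),cv2.minAreaRect(P[:,:2].astype(np.float32)))
p=cams.read_camera('scene'); V=cloud(p); P=band(V,(430.5,-342),40,112,125); print(len(P),cv2.minAreaRect(P[:,:2].astype(np.float32)))
```

```text
{'time_s': np.float64(12.5), 'eef_pos': array([ 431.889, -343.852,  235.232]), 'ee_rot': array([3.135, 0.051, 0.01 ]), 'force': array([ 1.029,  0.082, -0.936]), 'opening': np.float64(72.915)}
595 ((429.5196533203125, -341.3892822265625), (53.765533447265625, 12.791614532470703), 3.5223500728607178)
81 ((433.451904296875, -339.73046875), (53.30109405517578, 14.544636726379395), 2.795663595199585)
```

View pics/w7.png

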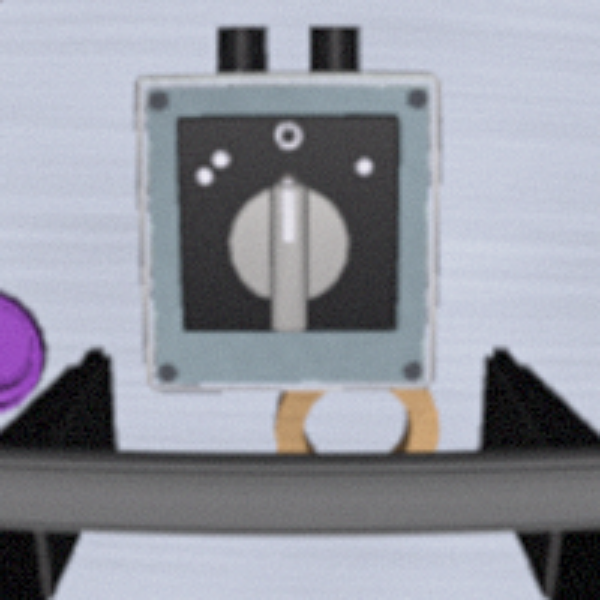

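Selector reads 3.5° against the console's 2.5°, so it is at off. I'll hold while travelling toward the tubs.

Run:
```python
from meas import *
plan([(560,-50,290,-88),(600,40,290,-88)])
```

```text
(560, -50, 290, -88) {'tx': 0.3466, 'ty': -0.721, 'tz': -0.0782, 'rx': 0.0017, 'ry': -0.0016, 'rz': -0.0017} rows>=6.4
(600, 40, 290, -88) {'tx': 0.4538, 'ty': -0.9426, 'tz': -0.0785, 'rx': 0.0017, 'ry': -0.0016, 'rz': -0.0017} rows>=8.4
tip now [ 430.8 -342.8  259.1] ydir -88.1 t 12.6
```

Emit:
apply_moves --increments '[{"tx": 0, "ty": 0, "tz": -0.08, "rx": 0, "ry": 0, "rz": 0, "grip": 40}, {"tx": 0, "ty": 0, "tz": -0.08, "rx": 0, "ry": 0, "rz": 0, "grip": 40}, {"tx": 0, "ty": 0, "tz": -0.08, "rx": 0, "ry": 0, "rz": 0, "grip": 40}, {"tx": 0, "ty": 0, "tz": -0.08, "rx": 0, "ry": 0, "rz": 0, "grip": 40}, {"tx": 0, "ty": 0, "tz": -0.08, "rx": 0, "ry": 0, "rz": 0, "grip": 40}, {"tx": 0, "ty": 0, "tz": -0.08, "rx": 0, "ry": 0, "rz": 0, "grip": 40}, {"tx": 0, "ty": 0, "tz": -0.08, "rx": 0, "ry": 0, "rz": 0, "grip": 40}, {"tx": 0, "ty": 0, "tz": -0.08, "rx": 0, "ry": 0, "rz": 0, "grip": 40}, {"tx": 0, "ty": 0, "tz": -0.08, "rx": 0, "ry": 0, "rz": 0, "grip": 40}, {"tx": 0, "ty": 0, "tz": -0.08, "rx": 0, "ry": 0, "rz": 0, "grip": 40}]'

```text
time_s: 13.6
eef_pos: [431.4, -343.2, 265.9]
ee_rot: [3.137, 0.05, 0.007]
force: [-0.2, 0.9, -0.2]
opening: 80.4
```

Emit:
apply_moves --increments '[{"tx": 0.454, "ty": -0.942, "tz": 0, "rx": 0, "ry": 0, "rz": 0, "grip": 40}, {"tx": 0.454, "ty": -0.942, "tz": 0, "rx": 0, "ry": 0, "rz": 0, "grip": 40}, {"tx": 0.454, "ty": -0.942, "tz": 0, "rx": 0, "ry": 0, "rz": 0, "grip": 40}, {"tx": 0.454, "ty": -0.942, "tz": 0, "rx": 0, "ry": 0, "rz": 0, "grip": 40}, {"tx": 0.454, "ty": -0.942, "tz": 0, "rx": 0, "ry": 0, "rz": 0, "grip": 40}, {"tx": 0.454, "ty": -0.942, "tz": 0, "rx": 0, "ry": 0, "rz": 0, "grip": 40}, {"tx": 0.454, "ty": -0.942, "tz": 0, "rx": 0, "ry": 0, "rz": 0, "grip": 40}, {"tx": 0.454, "ty": -0.942, "tz": 0, "rx": 0, "ry": 0, "rz": 0, "grip": 40}, {"tx": 0.454, "ty": -0.942, "tz": 0, "rx": 0, "ry": 0, "rz": 0, "grip": 40}, {"tx": 0.454, "ty": -0.942, "tz": 0, "rx": 0, "ry": 0, "rz": 0, "grip": 40}, {"tx": 0.454, "ty": -0.942, "tz": 0, "rx": 0, "ry": 0, "rz": 0, "grip": 40}]'

```text
time_s: 14.7
eef_pos: [600.7, 38.7, 264.8]
ee_rot: [3.136, 0.05, 0.006]
force: [0.3, -0.5, 0.4]
opening: 80.1
```

Run:
```python
from meas import *
plan([(631.5,241.5,200,-88),(631.5,241.5,140,-88)])
p=cams.read_camera('wrist'); save(p,'w8')
V=cloud(p,True); np.save('V8.npy',V)
for c in [(620.5,70),(632,-39.5)]:
    P=band(V,c,32,12,25.5); print('hole',c,rim(V,c,12,25,30),P[:,:2].mean(0),len(P))
```

```text
(631.5, 241.5, 200, -88) {'tx': 0.0924, 'ty': -0.5054, 'tz': 0.2274, 'rx': 0.0033, 'ry': -0.0025, 'rz': -0.0018} rows>=4.5
(631.5, 241.5, 140, -88) {'tx': 0.0918, 'ty': -0.5062, 'tz': 0.3774, 'rx': 0.0033, 'ry': -0.0025, 'rz': -0.0018} rows>=5.1
tip now [600.7  38.7 291.8] ydir -88.2 t 14.7
hole (620.5, 70) [615.1  71.6  23.8 829.   19.  614.8  71.7] [614.79496181  71.7520657 ] 830
hole (632, -39.5) [627.9 -38.6  23.8 795.   19.  627.8 -38.7] [627.84922726 -38.74746817] 797
```

View pics/w8.png

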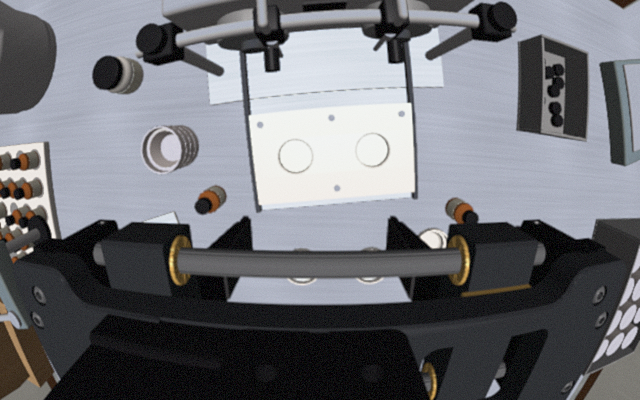

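Run:
```python
from meas import *
V=np.load('V8.npy')
print('tub',rim(V,(631,241),93,106,45))
print('tub top view before',rim(np.load('Wtop.npy'),(631,241),93,106,45))
p=cams.read_camera('scene'); print('scene',rim(cloud(p),(631,241),93,106,45))
```

```text
tub [630.  243.1  32.1 393.   98.1 630.5 243. ]
tub top view before [631.5 241.5  32.5 113.   97.4 631.2 241.1]
scene [633.4 243.9  32.2 265.   99.2 635.  245.1]
```

Emit:
apply_moves --increments '[{"tx": 0.092, "ty": -0.506, "tz": 0.1, "rx": 0.003, "ry": -0.003, "rz": 0, "grip": 20}, {"tx": 0.092, "ty": -0.506, "tz": 0.227, "rx": 0.003, "ry": -0.003, "rz": 0, "grip": 20}, {"tx": 0.092, "ty": -0.506, "tz": 0.227, "rx": 0.003, "ry": -0.003, "rz": 0, "grip": 20}, {"tx": 0.092, "ty": -0.506, "tz": 0.227, "rx": 0.003, "ry": -0.003, "rz": 0, "grip": 20}, {"tx": 0.092, "ty": -0.506, "tz": 0.227, "rx": 0.003, "ry": -0.003, "rz": 0, "grip": 20}, {"tx": 0.092, "ty": -0.506, "tz": 0.25, "rx": 0.003, "ry": -0.003, "rz": 0, "grip": 20}, {"tx": 0.092, "ty": -0.506, "tz": 0.3, "rx": 0.003, "ry": -0.003, "rz": 0, "grip": 20}, {"tx": 0.092, "ty": -0.506, "tz": 0.35, "rx": 0.003, "ry": -0.003, "rz": 0, "grip": 20}, {"tx": 0.092, "ty": -0.506, "tz": 0.35, "rx": 0.003, "ry": -0.003, "rz": 0, "grip": 20}, {"tx": 0.092, "ty": -0.506, "tz": 0.35, "rx": 0.003, "ry": -0.003, "rz": 0, "grip": 20}]'

```text
time_s: 15.8
eef_pos: [632.1, 240.3, 124.7]
ee_rot: [3.141, 0.047, -0.0]
force: [0.2, 0.3, 0.3]
opening: 87.9
```

Run:
```python
from meas import *
p=cams.read_camera('wrist'); save(p,'w9'); V=cloud(p,True); print('tub',rim(V,(631,241),93,106,45))
plan([(630,241.5,89,-88)])
```

```text
tub [ 630.3  243.7   31.8 1093.    98.5  628.6  243.4]
(630, 241.5, 89, -88) {'tx': -0.007, 'ty': -0.0018, 'tz': 0.1594, 'rx': -0.0003, 'ry': -0.001, 'rz': -0.003} rows>=1.3
tip now [632.7 240.8 152.8] ydir -88.3 t 15.8
```

View pics/w9.png

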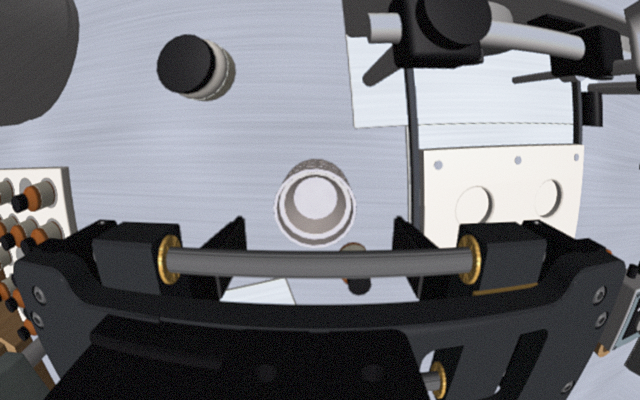

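Emit:
apply_moves --grip_force 12 --increments '[{"tx": -0.004, "ty": -0.005, "tz": 0.06, "rx": 0, "ry": 0, "rz": 0, "grip": 20}, {"tx": -0.004, "ty": -0.005, "tz": 0.11, "rx": 0, "ry": 0, "rz": 0, "grip": 20}, {"tx": -0.004, "ty": -0.005, "tz": 0.15, "rx": 0, "ry": 0, "rz": 0, "grip": 20}, {"tx": -0.004, "ty": -0.005, "tz": 0.159, "rx": 0, "ry": 0, "rz": 0, "grip": 20}, {"tx": -0.004, "ty": -0.005, "tz": 0.159, "rx": 0, "ry": 0, "rz": 0, "grip": 20}, {"tx": -0.004, "ty": -0.005, "tz": 0.159, "rx": 0, "ry": 0, "rz": 0, "grip": 20}]'

```text
time_s: 16.45
eef_pos: [631.2, 244.2, 62.1]
ee_rot: [-3.14, -0.05, -0.003]
force: [0.7, -0.6, 0.6]
opening: 87.8
```

Run:
```python
from meas import *
st()
p=cams.read_camera('scene'); cv2.imwrite('pics/s10.png',cv2.resize(p['pixels'][250:370,260:400,::-1],None,fx=5,fy=5))
```

```text
{'time_s': np.float64(16.45), 'eef_pos': array([631.182, 244.235,  62.14 ]), 'ee_rot': array([-3.14e+00, -5.00e-02, -3.00e-03]), 'force': array([ 0.673, -0.568,  0.555]), 'opening': np.float64(87.834)}
```

View pics/s10.png

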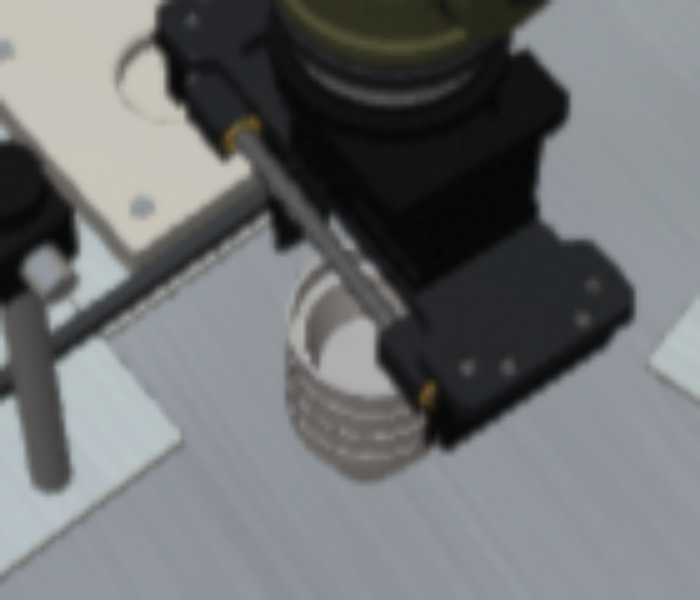

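Run:
```python
from meas import *
s=env.sense(); X=np.array(s['eef_pos']); M=R.from_rotvec(s['ee_rot'])
p=cams.read_camera('wrist'); V=cloud(p,True); T=M.inv().apply((V-X).reshape(-1,3)).reshape(V.shape)
for lo,hi in((38,62),(-62,-38)):
    m=np.isfinite(T[...,0])&(np.abs(T[...,0])<20)&(T[...,1]>lo)&(T[...,1]<hi)&(T[...,2]>-90)&(V[...,2]>50)
    P=T[m]; h,e=np.histogram(P[:,2],np.arange(-60,30,3)); print(dict(zip(e.tolist(),h.tolist())))
    i=np.argsort(-P[:,2])[:6]; print(P[i].round(1).tolist())
p=cams.read_camera('scene'); V=cloud(p); T=M.inv().apply((V-X).reshape(-1,3)).reshape(V.shape)
for lo,hi in((38,62),(-62,-38)):
    m=np.isfinite(T[...,0])&(np.abs(T[...,0])<20)&(T[...,1]>lo)&(T[...,1]<hi)&(T[...,2]>-90)&(V[...,2]>50)
    P=T[m];i=np.argsort(-P[:,2])[:6]; print(P[i].round(1).tolist())
```

```text
{-60: 56, -57: 71, -54: 51, -51: 58, -48: 55, -45: 56, -42: 59, -39: 50, -36: 55, -33: 54, -30: 33, -27: 0, -24: 0, -21: 0, -18: 0, -15: 0, -12: 0, -9: 0, -6: 0, -3: 0, 0: 0, 3: 0, 6: 0, 9: 0, 12: 0, 15: 0, 18: 0, 21: 0, 24: 0}
[[10.3, 46.7, -27.8], [-7.4, 44.3, -27.9], [7.3, 43.8, -27.9], [-4.8, 44.1, -28.0], [10.4, 47.3, -28.0], [9.8, 46.7, -28.0]]
{-60: 58, -57: 64, -54: 63, -51: 53, -48: 51, -45: 58, -42: 57, -39: 56, -36: 51, -33: 56, -30: 37, -27: 0, -24: 0, -21: 0, -18: 0, -15: 0, -12: 0, -9: 0, -6: 0, -3: 0, 0: 0, 3: 0, 6: 0, 9: 0, 12: 0, 15: 0, 18: 0, 21: 0, 24: 0}
[[10.0, -46.0, -27.0], [-4.9, -43.8, -27.9], [-7.5, -43.9, -28.0], [10.3, -46.3, -28.0], [9.7, -46.4, -28.0], [4.1, -44.3, -28.0]]
[[2.6, 44.6, -29.3], [9.8, 43.9, -30.0], [7.2, 44.4, -30.3], [11.5, 44.7, -30.5], [8.9, 45.3, -30.7], [14.2, 44.1, -33.9]]
[[12.8, -47.7, -30.0], [12.6, -47.3, -32.9], [11.8, -49.0, -34.8], [12.9, -47.4, -37.3], [13.4, -47.7, -42.1], [12.5, -46.5, -42.7]]
```

Tip offset is confirmed at 28 mm, so the tips are at z≈90, inside the top band. Closing.

Emit:
apply_moves --grip_force 12 --increments '[{"tx": 0, "ty": 0, "tz": 0.002, "rx": 0, "ry": 0, "rz": 0, "grip": 60}, {"tx": 0, "ty": 0, "tz": 0.002, "rx": 0, "ry": 0, "rz": 0, "grip": 75}, {"tx": 0, "ty": 0, "tz": 0.002, "rx": 0, "ry": 0, "rz": 0, "grip": 90}, {"tx": 0, "ty": 0, "tz": 0.002, "rx": 0, "ry": 0, "rz": 0, "grip": 120}, {"tx": 0, "ty": 0, "tz": 0.002, "rx": 0, "ry": 0, "rz": 0, "grip": 120}, {"tx": 0, "ty": 0, "tz": 0.002, "rx": 0, "ry": 0, "rz": 0, "grip": 120}, {"tx": 0, "ty": 0, "tz": 0.002, "rx": 0, "ry": 0, "rz": 0, "grip": 120}]'

```text
time_s: 17.3
eef_pos: [630.2, 244.0, 59.9]
ee_rot: [-3.141, -0.05, 0.0]
force: [-0.5, -0.0, -0.5]
opening: 60.0
```

Emit:
apply_moves --grip_force 12 --increments '[{"tx": 0, "ty": 0, "tz": -0.01, "rx": 0, "ry": 0, "rz": 0, "grip": 120}, {"tx": 0, "ty": 0, "tz": -0.03, "rx": 0, "ry": 0, "rz": 0, "grip": 120}, {"tx": 0, "ty": 0, "tz": -0.06, "rx": 0, "ry": 0, "rz": 0, "grip": 120}, {"tx": 0, "ty": 0, "tz": -0.09, "rx": 0, "ry": 0, "rz": 0, "grip": 120}, {"tx": 0, "ty": 0, "tz": -0.12, "rx": 0, "ry": 0, "rz": 0, "grip": 120}, {"tx": 0, "ty": 0, "tz": -0.15, "rx": 0, "ry": 0, "rz": 0, "grip": 120}, {"tx": 0, "ty": 0, "tz": -0.15, "rx": 0, "ry": 0, "rz": 0, "grip": 120}]'

```text
time_s: 18.0
eef_pos: [631.9, 244.6, 123.3]
ee_rot: [-3.14, -0.05, -0.007]
force: [0.1, -0.1, -0.4]
opening: 59.7
```

```bash
sed -i 's/\[0,0,27\]/[0,0,28]/g' h.py
python3 - <<'E'
from meas import *
plan([(617.5,70.8,150,-88),(617.5,70.8,80,-88)])
p=cams.read_camera('scene'); save(p,'s11'); p=cams.read_camera('wrist'); save(p,'w11')
E
```

```text
(617.5, 70.8, 150, -88) {'tx': -0.0498, 'ty': 0.4332, 'tz': 0.0024, 'rx': -0.001, 'ry': -0.003, 'rz': -0.0019} rows>=3.5
(617.5, 70.8, 80, -88) {'tx': -0.0506, 'ty': 0.4335, 'tz': 0.1774, 'rx': -0.001, 'ry': -0.003, 'rz': -0.0019} rows>=3.8
tip now [631.9 244.6 151.3] ydir -88.2 t 18.0
```

View pics/s11.png

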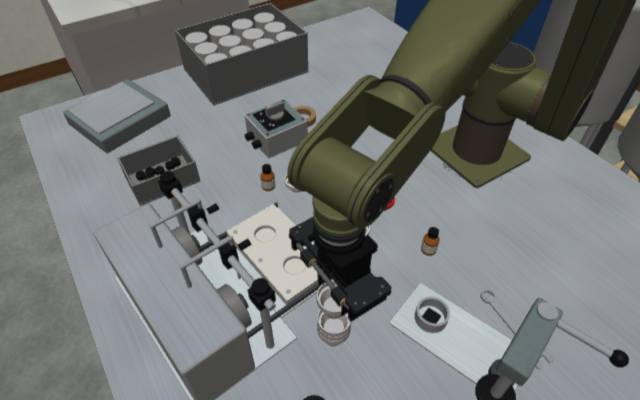

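View pics/w11.png

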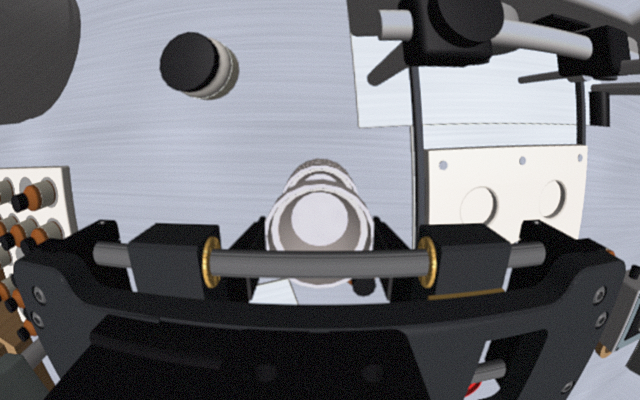

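Emit:
apply_moves --increments '[{"tx": -0.013, "ty": 0.11, "tz": 0, "rx": 0, "ry": 0, "rz": 0, "grip": 120}, {"tx": -0.026, "ty": 0.22, "tz": 0, "rx": 0, "ry": 0, "rz": 0, "grip": 120}, {"tx": -0.039, "ty": 0.33, "tz": 0, "rx": 0, "ry": 0, "rz": 0, "grip": 120}, {"tx": -0.051, "ty": 0.432, "tz": 0, "rx": 0, "ry": 0, "rz": 0, "grip": 120}, {"tx": -0.051, "ty": 0.432, "tz": 0.06, "rx": 0, "ry": 0, "rz": 0, "grip": 120}, {"tx": -0.051, "ty": 0.432, "tz": 0.12, "rx": 0, "ry": 0, "rz": 0, "grip": 120}, {"tx": -0.051, "ty": 0.432, "tz": 0.16, "rx": 0, "ry": 0, "rz": 0, "grip": 120}, {"tx": -0.051, "ty": 0.432, "tz": 0.16, "rx": 0, "ry": 0, "rz": 0, "grip": 120}, {"tx": -0.051, "ty": 0.432, "tz": 0.16, "rx": 0, "ry": 0, "rz": 0, "grip": 120}]'

```text
time_s: 19.0
eef_pos: [615.1, 71.0, 55.5]
ee_rot: [-3.141, -0.051, 0.002]
force: [-0.9, 0.0, 0.3]
opening: 59.7
```

Run:
```python
from meas import *
plan([(617,71.5,61,-88)])
p=cams.read_camera('scene'); cv2.imwrite('pics/s12.png',cv2.resize(p['pixels'][190:330,210:370,::-1],None,fx=4,fy=4)); p=cams.read_camera('wrist'); save(p,'w12')
V=cloud(p,True); print(rim(V,(617,71),84,130,40))
```

```text
(617, 71.5, 61, -88) {'tx': 0.0049, 'ty': -0.001, 'tz': 0.0562, 'rx': -0.0002, 'ry': 0.0008, 'rz': -0.0016} rows>=0.5
tip now [615.1  71.   83.5] ydir -88.1 t 19.0
[ 623.6   71.2   38.9 3080.    96.   623.    71.1]
```

View pics/s12.png

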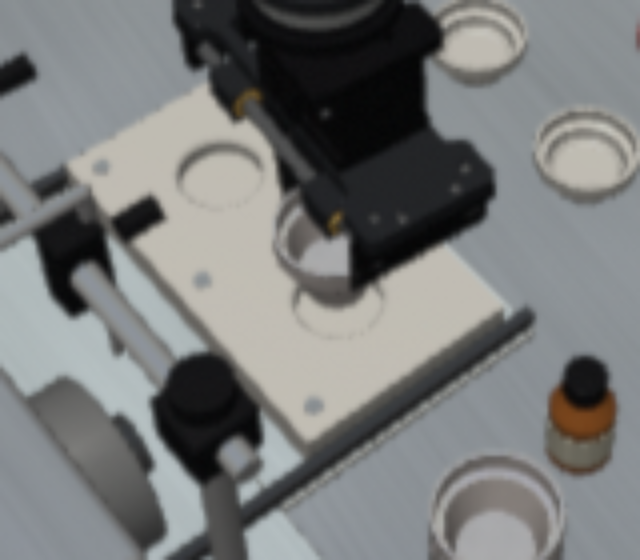

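View pics/w12.png

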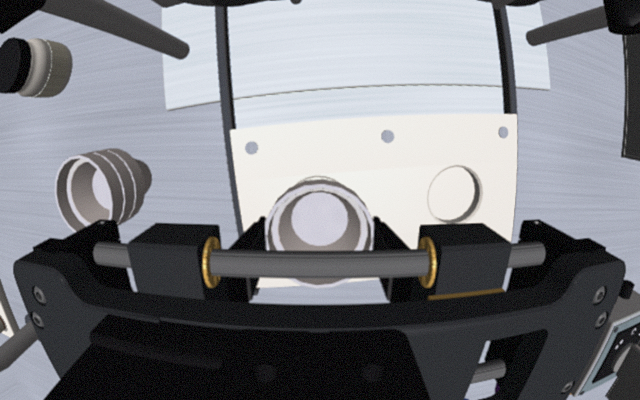

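Run:
```python
from meas import *
p=cams.read_camera('scene')
for px in [(294.6,265.5),(210+221/4,190+176/4)]: print(onz(p,px,32))
s=env.sense();print(s['eef_pos'], proj(p,(615,71,43)), 'known: tub pile centre?')
q=cams.read_camera('top')
im=q['pixels'][120:190,260:390,::-1]; im=cv2.convertScaleAbs(cv2.resize(im,None,fx=6,fy=6,interpolation=cv2.INTER_CUBIC),alpha=1.0); cv2.imwrite('pics/t12.png',im)
```

```text
[619.45855424  75.29868959  32.        ]
[631.9560125  -33.21317622  32.        ]
[616.47044     71.09186816  57.41185477] [295.18433717 260.16861142] known: tub pile centre?
```

View pics/t12.png

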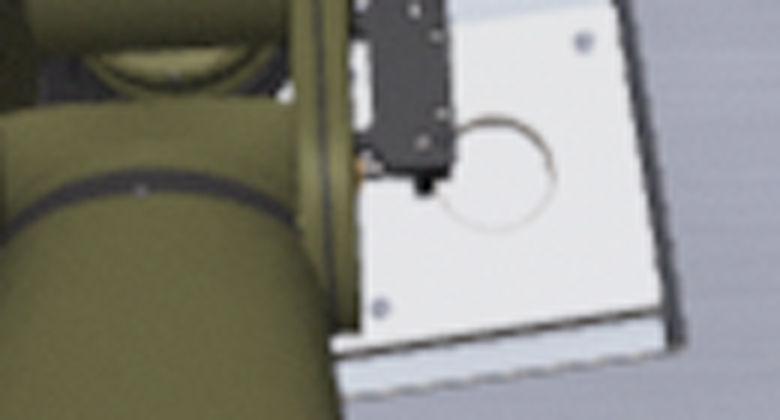

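Emit:
apply_moves --increments '[{"tx": 0.003, "ty": -0.002, "tz": 0.02, "rx": 0, "ry": 0, "rz": 0, "grip": 120}, {"tx": 0.003, "ty": -0.002, "tz": 0.035, "rx": 0, "ry": 0, "rz": 0, "grip": 120}, {"tx": 0.003, "ty": -0.002, "tz": 0.047, "rx": 0, "ry": 0, "rz": 0, "grip": 120}, {"tx": 0.003, "ty": -0.002, "tz": 0.055, "rx": 0, "ry": 0, "rz": 0, "grip": 120}, {"tx": 0.003, "ty": -0.002, "tz": 0.055, "rx": 0, "ry": 0, "rz": 0, "grip": 120}, {"tx": 0.003, "ty": -0.002, "tz": 0.055, "rx": 0, "ry": 0, "rz": 0, "grip": 120}]'

```text
time_s: 19.8
eef_pos: [616.4, 71.5, 33.7]
ee_rot: [-3.141, -0.05, 0.001]
force: [0.7, -0.4, -0.5]
opening: 59.5
```

Run:
```python
from meas import *
st()
p=cams.read_camera('scene'); cv2.imwrite('pics/s13.png',cv2.resize(p['pixels'][190:330,210:370,::-1],None,fx=4,fy=4)); p=cams.read_camera('wrist'); save(p,'w13')
V=cloud(p,True); P=band(V,(617,71),34,50,95); print(np.percentile(P[:,2],[50,90,95,98]))
```

```text
{'time_s': np.float64(19.8), 'eef_pos': array([616.399,  71.533,  33.662]), 'ee_rot': array([-3.141e+00, -5.000e-02,  1.000e-03]), 'force': array([ 0.708, -0.362, -0.468]), 'opening': np.float64(59.461)}
[66.73881246 77.25105037 85.86326359 91.88034742]
```

View pics/s13.png

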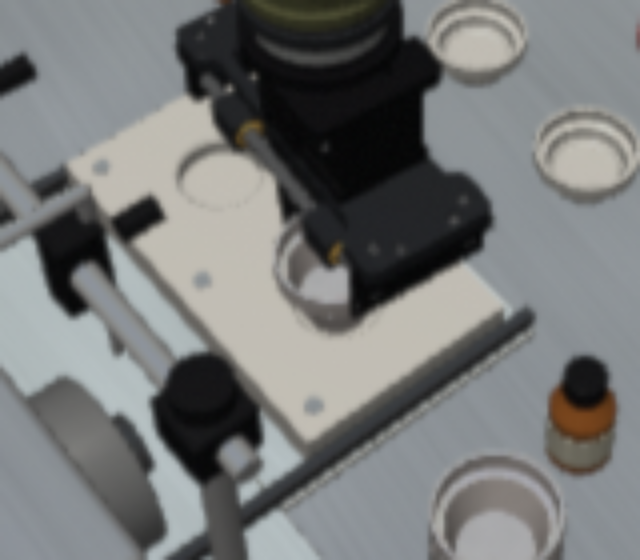

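View pics/w13.png

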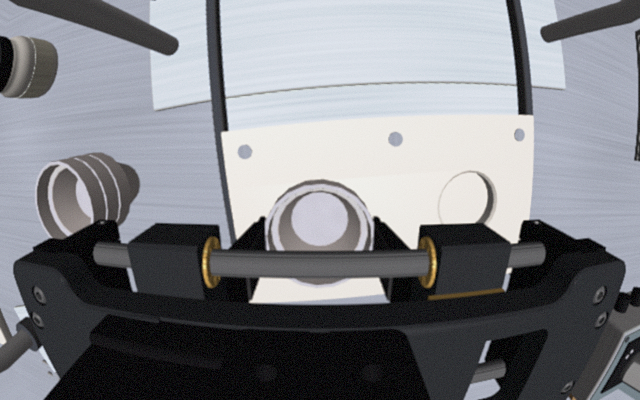

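Emit:
apply_moves --increments '[{"tx": 0, "ty": 0, "tz": 0.003, "rx": 0, "ry": 0, "rz": 0, "grip": 120}, {"tx": 0, "ty": 0, "tz": 0.004, "rx": 0, "ry": 0, "rz": 0, "grip": 75}, {"tx": 0, "ty": 0, "tz": 0.004, "rx": 0, "ry": 0, "rz": 0, "grip": 65}, {"tx": 0, "ty": 0, "tz": 0.004, "rx": 0, "ry": 0, "rz": 0, "grip": 50}, {"tx": 0, "ty": 0, "tz": 0.004, "rx": 0, "ry": 0, "rz": 0, "grip": 40}, {"tx": 0, "ty": 0, "tz": 0.004, "rx": 0, "ry": 0, "rz": 0, "grip": 30}, {"tx": 0, "ty": 0, "tz": -0.03, "rx": 0, "ry": 0, "rz": 0, "grip": 30}, {"tx": 0, "ty": 0, "tz": -0.1, "rx": 0, "ry": 0, "rz": 0, "grip": 30}, {"tx": 0, "ty": 0, "tz": -0.21, "rx": 0, "ry": 0, "rz": 0, "grip": 30}, {"tx": 0, "ty": 0, "tz": -0.21, "rx": 0, "ry": 0, "rz": 0, "grip": 30}, {"tx": 0, "ty": 0, "tz": -0.21, "rx": 0, "ry": 0, "rz": 0, "grip": 30}]'

```text
time_s: 21.0
eef_pos: [618.0, 71.6, 120.8]
ee_rot: [-3.141, -0.05, -0.007]
force: [-0.5, -0.3, -0.6]
opening: 83.6
```

Run:
```python
from meas import *
plan([(630.5,243.7,145,-88),(630.5,243.7,73,-88)])
p=cams.read_camera('scene'); cv2.imwrite('pics/s14.png',cv2.resize(p['pixels'][190:330,210:370,::-1],None,fx=4,fy=4)); p=cams.read_camera('wrist'); save(p,'w14')
V=cloud(p,True); print('tub4',rim(V,(617,71),67,78,40)); print('tub3',rim(V,(630,243),77,92,40))
P=band(V,(629,-38),30,12,25.5); print('holeR',rim(V,(629,-38),12,25,30))
```

```text
(630.5, 243.7, 145, -88) {'tx': 0.0449, 'ty': -0.429, 'tz': 0.0098, 'rx': -0.0002, 'ry': -0.0028, 'rz': -0.0019} rows>=3.5
(630.5, 243.7, 73, -88) {'tx': 0.0441, 'ty': -0.429, 'tz': 0.1898, 'rx': -0.0002, 'ry': -0.0028, 'rz': -0.0019} rows>=3.8
tip now [618.   71.6 148.8] ydir -88.2 t 21.0
tub4 [617.   71.2  31.7 819.   70.7 615.9  71. ]
tub3 [630.  243.1  32.1 885.   81.9 630.8 242.7]
holeR [ 628.   -38.4   23.9 1490.    19.   627.3  -40. ]
```

View pics/s14.png

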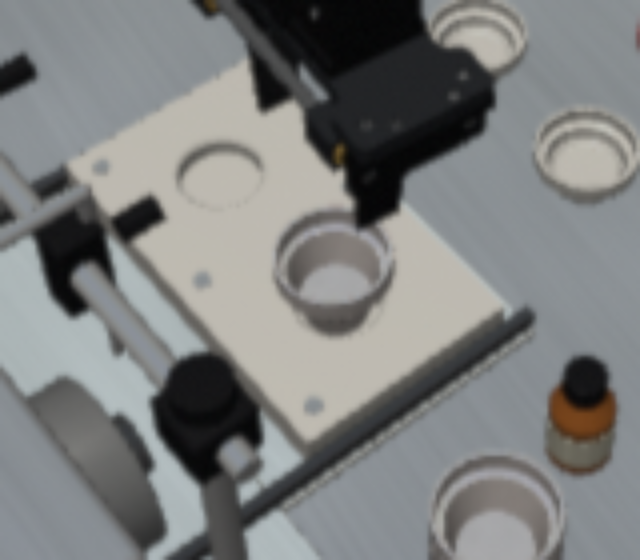

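View pics/w14.png

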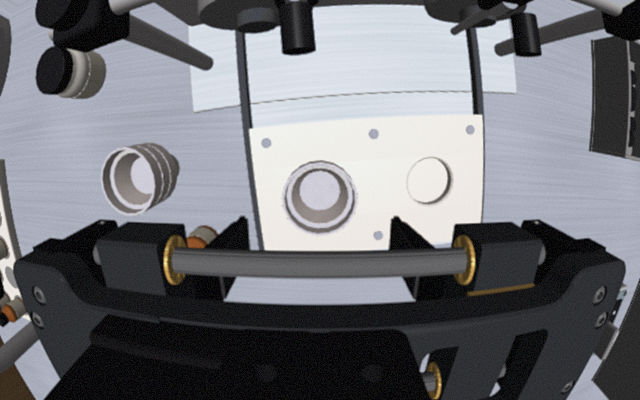

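Tub4 stands in the left hole, with its rim at z≈71 and centre at (617,71). Next is tub3.

Emit:
apply_moves --increments '[{"tx": 0.011, "ty": -0.11, "tz": 0, "rx": 0, "ry": 0, "rz": 0, "grip": 20}, {"tx": 0.022, "ty": -0.22, "tz": 0, "rx": 0, "ry": 0, "rz": 0, "grip": 20}, {"tx": 0.033, "ty": -0.33, "tz": 0, "rx": 0, "ry": 0, "rz": 0, "grip": 20}, {"tx": 0.044, "ty": -0.429, "tz": 0, "rx": 0, "ry": 0, "rz": 0, "grip": 20}, {"tx": 0.044, "ty": -0.429, "tz": 0, "rx": 0, "ry": 0, "rz": 0, "grip": 20}, {"tx": 0.044, "ty": -0.429, "tz": 0.05, "rx": 0, "ry": 0, "rz": 0, "grip": 20}, {"tx": 0.044, "ty": -0.429, "tz": 0.1, "rx": 0, "ry": 0, "rz": 0, "grip": 20}, {"tx": 0.044, "ty": -0.429, "tz": 0.14, "rx": 0, "ry": 0, "rz": 0, "grip": 20}, {"tx": 0.044, "ty": -0.429, "tz": 0.17, "rx": 0, "ry": 0, "rz": 0, "grip": 20}, {"tx": 0.044, "ty": -0.429, "tz": 0.182, "rx": 0, "ry": 0, "rz": 0, "grip": 20}, {"tx": 0.044, "ty": -0.429, "tz": 0.182, "rx": 0, "ry": 0, "rz": 0, "grip": 20}, {"tx": 0.044, "ty": -0.429, "tz": 0.182, "rx": 0, "ry": 0, "rz": 0, "grip": 20}]'

```text
time_s: 22.3
eef_pos: [629.2, 243.6, 45.9]
ee_rot: [-3.141, -0.05, -0.002]
force: [-0.7, 0.8, 0.7]
opening: 87.9
```

Run:
```python
from meas import *
p=cams.read_camera('wrist'); save(p,'w15')
V=cloud(p,True); print('tub3',rim(V,(630,243),78,92,40))
plan([(630.5,243.7,73.5,-88)])
```

```text
tub3 [ 630.3  243.4   31.7 1305.    82.7  638.6  243.8]
(630.5, 243.7, 73.5, -88) {'tx': 0.0027, 'ty': 0.0003, 'tz': 0.002, 'rx': -0.0005, 'ry': -0.001, 'rz': -0.002} rows>=0.0
tip now [629.4 243.8  74.3] ydir -88.2 t 22.4
```

Emit:
apply_moves --grip_force 12 --increments '[{"tx": 0.003, "ty": 0, "tz": 0.001, "rx": 0, "ry": 0, "rz": 0, "grip": 60}, {"tx": 0.003, "ty": 0, "tz": 0.001, "rx": 0, "ry": 0, "rz": 0, "grip": 75}, {"tx": 0.003, "ty": 0, "tz": 0.001, "rx": 0, "ry": 0, "rz": 0, "grip": 90}, {"tx": 0.003, "ty": 0, "tz": 0.001, "rx": 0, "ry": 0, "rz": 0, "grip": 120}, {"tx": 0.003, "ty": 0, "tz": 0.001, "rx": 0, "ry": 0, "rz": 0, "grip": 120}, {"tx": 0.003, "ty": 0, "tz": 0.001, "rx": 0, "ry": 0, "rz": 0, "grip": 120}, {"tx": 0.003, "ty": 0, "tz": 0.001, "rx": 0, "ry": 0, "rz": 0, "grip": 120}]'

```text
time_s: 23.05
eef_pos: [629.9, 243.7, 44.9]
ee_rot: [-3.141, -0.05, -0.0]
force: [-0.0, 0.8, 1.7]
opening: 61.7
```

Emit:
apply_moves --grip_force 12 --increments '[{"tx": 0, "ty": 0, "tz": -0.01, "rx": 0, "ry": 0, "rz": 0, "grip": 120}, {"tx": 0, "ty": 0, "tz": -0.03, "rx": 0, "ry": 0, "rz": 0, "grip": 120}, {"tx": 0, "ty": 0, "tz": -0.06, "rx": 0, "ry": 0, "rz": 0, "grip": 120}, {"tx": 0, "ty": 0, "tz": -0.1, "rx": 0, "ry": 0, "rz": 0, "grip": 120}, {"tx": 0, "ty": 0, "tz": -0.16, "rx": 0, "ry": 0, "rz": 0, "grip": 120}, {"tx": 0, "ty": 0, "tz": -0.22, "rx": 0, "ry": 0, "rz": 0, "grip": 120}, {"tx": 0, "ty": 0, "tz": -0.25, "rx": 0, "ry": 0, "rz": 0, "grip": 120}, {"tx": 0, "ty": 0, "tz": -0.25, "rx": 0, "ry": 0, "rz": 0, "grip": 120}, {"tx": 0, "ty": 0, "tz": -0.25, "rx": 0, "ry": 0, "rz": 0, "grip": 120}]'

```text
time_s: 23.95
eef_pos: [629.6, 243.6, 144.5]
ee_rot: [-3.141, -0.05, 0.001]
force: [-0.0, -0.6, -1.2]
opening: 61.6
```

Run:
```python
from meas import *
plan([(629,-38.3,174,-88),(629,-38.3,85,-88),(629,-38.3,62.5,-88)])
p=cams.read_camera('wrist'); save(p,'w16')
p=cams.read_camera('scene'); save(p,'s16')
```

```text
(629, -38.3, 174, -88) {'tx': -0.024, 'ty': 0.7043, 'tz': -0.0038, 'rx': -0.0002, 'ry': 0.0002, 'rz': -0.0019} rows>=5.6
(629, -38.3, 85, -88) {'tx': -0.0239, 'ty': 0.7044, 'tz': 0.2187, 'rx': -0.0002, 'ry': 0.0002, 'rz': -0.0019} rows>=5.9
(629, -38.3, 62.5, -88) {'tx': -0.0239, 'ty': 0.7044, 'tz': 0.2749, 'rx': -0.0002, 'ry': 0.0002, 'rz': -0.0019} rows>=6.1
tip now [629.6 243.6 172.5] ydir -88.2 t 23.9
```

View pics/s16.png

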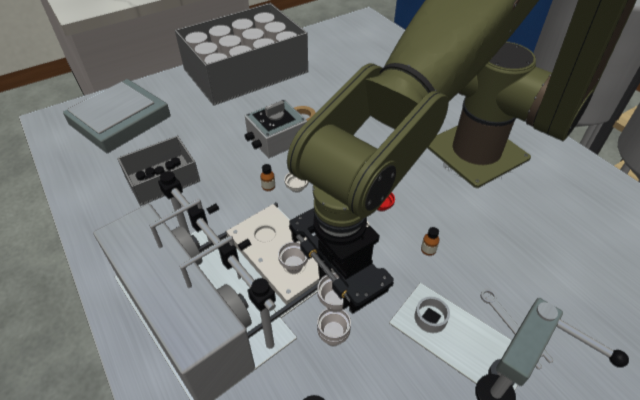

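Tub3 is lifted with its foot at about z 130, and the remaining pile stands. Carrying it to the right hole.

Emit:
apply_moves --increments '[{"tx": -0.004, "ty": 0.12, "tz": 0, "rx": 0, "ry": 0, "rz": 0, "grip": 120}, {"tx": -0.008, "ty": 0.24, "tz": 0, "rx": 0, "ry": 0, "rz": 0, "grip": 120}, {"tx": -0.012, "ty": 0.36, "tz": 0, "rx": 0, "ry": 0, "rz": 0, "grip": 120}, {"tx": -0.016, "ty": 0.48, "tz": 0, "rx": 0, "ry": 0, "rz": 0, "grip": 120}, {"tx": -0.02, "ty": 0.6, "tz": 0, "rx": 0, "ry": 0, "rz": 0, "grip": 120}, {"tx": -0.024, "ty": 0.704, "tz": 0, "rx": 0, "ry": 0, "rz": 0, "grip": 120}, {"tx": -0.024, "ty": 0.704, "tz": 0.05, "rx": 0, "ry": 0, "rz": 0, "grip": 120}, {"tx": -0.024, "ty": 0.704, "tz": 0.12, "rx": 0, "ry": 0, "rz": 0, "grip": 120}, {"tx": -0.024, "ty": 0.704, "tz": 0.18, "rx": 0, "ry": 0, "rz": 0, "grip": 120}, {"tx": -0.024, "ty": 0.704, "tz": 0.21, "rx": 0, "ry": 0, "rz": 0, "grip": 120}, {"tx": -0.024, "ty": 0.704, "tz": 0.21, "rx": 0, "ry": 0, "rz": 0, "grip": 120}, {"tx": -0.024, "ty": 0.704, "tz": 0.21, "rx": 0, "ry": 0, "rz": 0, "grip": 120}]'

```text
time_s: 25.25
eef_pos: [629.4, -38.0, 60.8]
ee_rot: [-3.141, -0.05, 0.0]
force: [0.1, -0.8, 0.2]
opening: 61.5
```

Run:
```python
from meas import *
plan([(629,-38.3,63,-88)])
p=cams.read_camera('wrist'); save(p,'w17')
p=cams.read_camera('scene'); cv2.imwrite('pics/s17.png',cv2.resize(p['pixels'][190:330,210:370,::-1],None,fx=4,fy=4))
```

```text
(629, -38.3, 63, -88) {'tx': -0.0009, 'ty': 0.0007, 'tz': 0.0645, 'rx': -0.0001, 'ry': 0.0002, 'rz': -0.0018} rows>=0.5
tip now [629.4 -38.   88.8] ydir -88.2 t 25.2
```

View pics/s17.png

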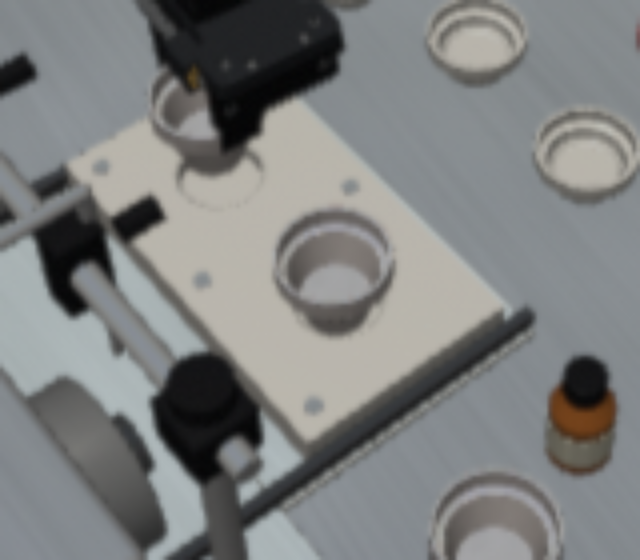

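Emit:
apply_moves --increments '[{"tx": -0.001, "ty": 0.001, "tz": 0.025, "rx": 0, "ry": 0, "rz": 0, "grip": 120}, {"tx": -0.001, "ty": 0.001, "tz": 0.045, "rx": 0, "ry": 0, "rz": 0, "grip": 120}, {"tx": -0.001, "ty": 0.001, "tz": 0.058, "rx": 0, "ry": 0, "rz": 0, "grip": 120}, {"tx": -0.001, "ty": 0.001, "tz": 0.065, "rx": 0, "ry": 0, "rz": 0, "grip": 120}, {"tx": -0.001, "ty": 0.001, "tz": 0.065, "rx": 0, "ry": 0, "rz": 0, "grip": 120}, {"tx": -0.001, "ty": 0.001, "tz": 0.065, "rx": 0, "ry": 0, "rz": 0, "grip": 120}]'

```text
time_s: 25.95
eef_pos: [628.8, -38.5, 34.6]
ee_rot: [-3.141, -0.05, 0.0]
force: [-0.1, -0.6, 0.3]
opening: 61.4
```

Emit:
apply_moves --increments '[{"tx": 0, "ty": 0, "tz": 0.001, "rx": 0, "ry": 0, "rz": 0, "grip": 75}, {"tx": 0, "ty": 0, "tz": 0.001, "rx": 0, "ry": 0, "rz": 0, "grip": 65}, {"tx": 0, "ty": 0, "tz": 0.001, "rx": 0, "ry": 0, "rz": 0, "grip": 50}, {"tx": 0, "ty": 0, "tz": 0.001, "rx": 0, "ry": 0, "rz": 0, "grip": 40}, {"tx": 0, "ty": 0, "tz": 0.001, "rx": 0, "ry": 0, "rz": 0, "grip": 35}, {"tx": 0, "ty": 0, "tz": -0.03, "rx": 0, "ry": 0, "rz": 0, "grip": 35}, {"tx": 0, "ty": 0, "tz": -0.1, "rx": 0, "ry": 0, "rz": 0, "grip": 35}, {"tx": 0, "ty": 0, "tz": -0.21, "rx": 0, "ry": 0, "rz": 0, "grip": 35}, {"tx": 0, "ty": 0, "tz": -0.3, "rx": 0, "ry": 0, "rz": 0, "grip": 35}, {"tx": 0, "ty": 0, "tz": -0.3, "rx": 0, "ry": 0, "rz": 0, "grip": 35}, {"tx": 0, "ty": 0, "tz": -0.3, "rx": 0, "ry": 0, "rz": 0, "grip": 35}]'

```text
time_s: 27.05
eef_pos: [629.8, -38.7, 156.9]
ee_rot: [3.141, 0.05, 0.005]
force: [0.6, -0.8, -0.7]
opening: 81.9
```

Run:
```python
from meas import *
plan([(482.8,-147,150,-130)])
p=cams.read_camera('wrist'); save(p,'w18');V=cloud(p,True); print('tub4',rim(V,(617,71),67,78,40)); print('tub3',rim(V,(629,-38),67,78,40)); print('tub2',rim(V,(630,243),60,75,40))
p=cams.read_camera('scene'); save(p,'s18'); V=cloud(p)
for c in((446,58.5),(450,-50),(483,-147)): print(rim(V,c,24,40,45))
```

```text
(482.8, -147, 150, -130) {'tx': -0.3761, 'ty': 0.2589, 'tz': 0.0862, 'rx': -0.0005, 'ry': -0.0021, 'rz': 0.4648} rows>=4.9
tip now [629.8 -38.7 184.9] ydir -88.2 t 27.1
tub4 [617.1  70.8  32.  597.   70.6 617.4  70.3]
tub3 [629.3 -38.8  32.  589.   70.7 627.6 -39. ]
tub2 [630.4 242.9  32.1 560.   65.2 630.3 242.5]
[447.6  60.5  32.1 216.   30.1 447.5  59.7]
[450.8 -45.9  32.5 183.   30.  452.  -47.9]
[ 484.7 -143.8   31.6  156.    29.3  484.1 -140.1]
```

View pics/w18.png

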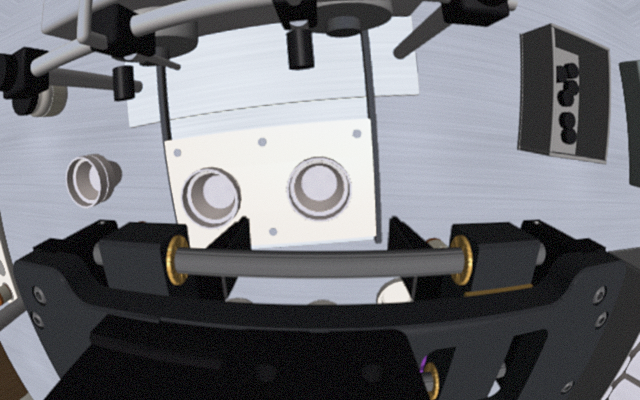

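View pics/s18.png

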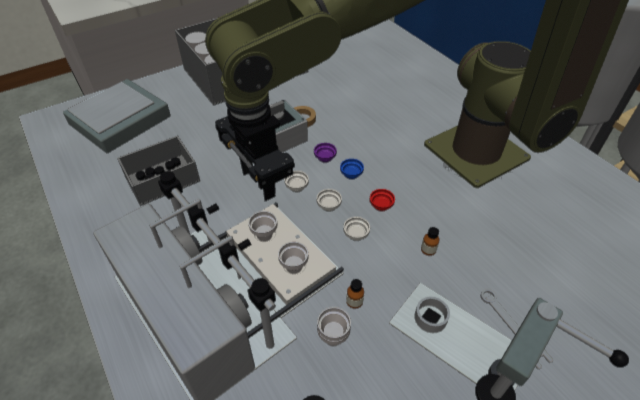

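Both tubs are standing level and all three lids are still in place. Next is the lid nearest the console, at (483,-147).

Emit:
apply_moves --increments '[{"tx": -0.376, "ty": 0.259, "tz": 0, "rx": 0, "ry": 0, "rz": 0.43, "grip": 40}, {"tx": -0.376, "ty": 0.259, "tz": 0, "rx": 0, "ry": 0, "rz": 0.43, "grip": 40}, {"tx": -0.376, "ty": 0.259, "tz": 0, "rx": 0, "ry": 0, "rz": 0.43, "grip": 40}, {"tx": -0.376, "ty": 0.259, "tz": 0.05, "rx": 0, "ry": 0, "rz": 0.43, "grip": 40}, {"tx": -0.376, "ty": 0.259, "tz": 0.12, "rx": 0, "ry": 0, "rz": 0.43, "grip": 40}, {"tx": -0.376, "ty": 0.259, "tz": 0.22, "rx": 0, "ry": 0, "rz": 0.43, "grip": 40}, {"tx": -0.376, "ty": 0.259, "tz": 0.22, "rx": 0, "ry": 0, "rz": 0.43, "grip": 40}, {"tx": -0.376, "ty": 0.259, "tz": 0.22, "rx": 0, "ry": 0, "rz": 0.43, "grip": 40}, {"tx": -0.376, "ty": 0.259, "tz": 0.22, "rx": 0, "ry": 0, "rz": 0.43, "grip": 40}]'

```text
time_s: 28.05
eef_pos: [482.9, -147.1, 68.1]
ee_rot: [-2.981, 0.993, -0.002]
force: [0.0, -0.3, 0.6]
opening: 79.9
```

Run:
```python
from meas import *
p=cams.read_camera('wrist'); save(p,'w19');V=cloud(p,True); r=rim(V,(483,-147),24,39,45); print(r)
plan([(r[0],r[1],26,-127)])
```

```text
[ 481.3 -146.    30.8 1076.    31.4  479.4 -144.5]
(np.float64(481.3), np.float64(-146.0), 26, -127) {'tx': -0.0063, 'ty': 0.0006, 'tz': 0.1765, 'rx': -0.0005, 'ry': -0.0016, 'rz': 0.0017} rows>=1.4
tip now [ 483.3 -147.3   96.6] ydir -126.8 t 28.1
```

View pics/w19.png

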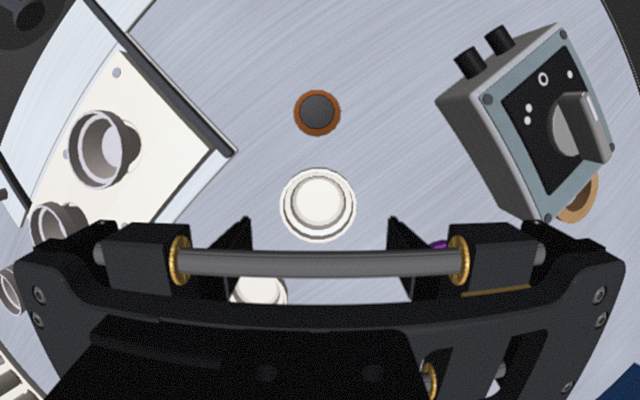

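Emit:
apply_moves --grip_force 12 --increments '[{"tx": -0.005, "ty": 0, "tz": 0.07, "rx": 0, "ry": 0, "rz": 0, "grip": 40}, {"tx": -0.005, "ty": 0, "tz": 0.13, "rx": 0, "ry": 0, "rz": 0, "grip": 40}, {"tx": -0.005, "ty": 0, "tz": 0.165, "rx": 0, "ry": 0, "rz": 0, "grip": 40}, {"tx": -0.005, "ty": 0, "tz": 0.177, "rx": 0, "ry": 0, "rz": 0, "grip": 40}, {"tx": -0.005, "ty": 0, "tz": 0.177, "rx": 0, "ry": 0, "rz": 0, "grip": 40}, {"tx": -0.005, "ty": 0, "tz": 0.177, "rx": 0, "ry": 0, "rz": 0, "grip": 40}]'

```text
time_s: 28.7
eef_pos: [481.3, -146.1, -2.8]
ee_rot: [2.98, -0.993, 0.003]
force: [-0.0, -0.7, -0.3]
opening: 80.2
```

Tip is at 25.2, a little above the skirt's lower edge. Closing.

Emit:
apply_moves --grip_force 12 --increments '[{"tx": 0, "ty": 0, "tz": 0, "rx": 0, "ry": 0, "rz": 0, "grip": 60}, {"tx": 0, "ty": 0, "tz": 0, "rx": 0, "ry": 0, "rz": 0, "grip": 75}, {"tx": 0, "ty": 0, "tz": 0, "rx": 0, "ry": 0, "rz": 0, "grip": 90}, {"tx": 0, "ty": 0, "tz": 0, "rx": 0, "ry": 0, "rz": 0, "grip": 125}, {"tx": 0, "ty": 0, "tz": 0, "rx": 0, "ry": 0, "rz": 0, "grip": 125}, {"tx": 0, "ty": 0, "tz": 0, "rx": 0, "ry": 0, "rz": 0, "grip": 125}, {"tx": 0, "ty": 0, "tz": 0, "rx": 0, "ry": 0, "rz": 0, "grip": 125}]'

```text
time_s: 29.4
eef_pos: [480.4, -145.7, -3.9]
ee_rot: [-2.98, 0.994, -0.0]
force: [-1.0, -0.0, 3.7]
opening: 59.2
```

Emit:
apply_moves --grip_force 12 --increments '[{"tx": 0, "ty": 0, "tz": -0.02, "rx": 0, "ry": 0, "rz": 0, "grip": 125}, {"tx": 0, "ty": 0, "tz": -0.08, "rx": 0, "ry": 0, "rz": 0, "grip": 125}, {"tx": 0, "ty": 0, "tz": -0.18, "rx": 0, "ry": 0, "rz": 0, "grip": 125}, {"tx": 0, "ty": 0, "tz": -0.28, "rx": 0, "ry": 0, "rz": 0, "grip": 125}, {"tx": 0, "ty": 0, "tz": -0.35, "rx": 0, "ry": 0, "rz": 0, "grip": 125}, {"tx": 0, "ty": 0, "tz": -0.35, "rx": 0, "ry": 0, "rz": 0, "grip": 125}, {"tx": 0, "ty": 0, "tz": -0.35, "rx": 0, "ry": 0, "rz": 0, "grip": 125}]'

```text
time_s: 30.1
eef_pos: [480.2, -145.7, 136.0]
ee_rot: [2.98, -0.993, 0.001]
force: [0.6, 0.1, -1.5]
opening: 59.9
```

Run:
```python
from meas import *
plan([(450,80,165,-60),(444,313,165,-10)])
p=cams.read_camera('wrist'); save(p,'w20')
```

```text
(450, 80, 165, -60) {'tx': -0.3989, 'ty': -0.4061, 'tz': -0.0026, 'rx': 0.0001, 'ry': -0.0003, 'rz': -0.743} rows>=7.8
(444, 313, 165, -10) {'tx': -0.7604, 'ty': -0.8631, 'tz': -0.0027, 'rx': 0.0002, 'ry': -0.0002, 'rz': -1.2986} rows>=13.6
tip now [ 480.2 -145.7  164. ] ydir -126.9 t 30.1
```

View pics/w20.png

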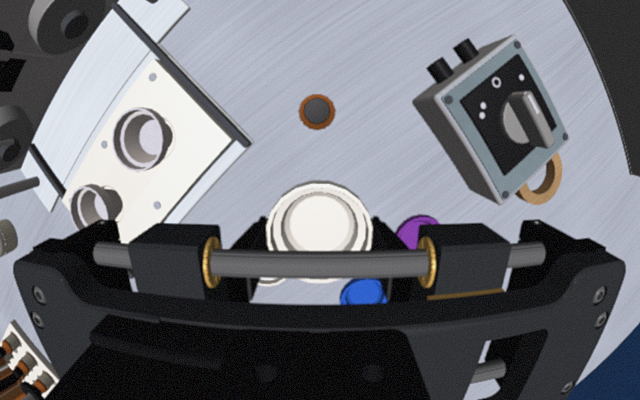

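Emit:
apply_moves --increments '[{"tx": -0.399, "ty": -0.406, "tz": 0, "rx": 0, "ry": 0, "rz": -0.743, "grip": 125}, {"tx": -0.399, "ty": -0.406, "tz": 0, "rx": 0, "ry": 0, "rz": -0.743, "grip": 125}, {"tx": -0.399, "ty": -0.406, "tz": 0, "rx": 0, "ry": 0, "rz": -0.743, "grip": 125}, {"tx": -0.399, "ty": -0.406, "tz": 0, "rx": 0, "ry": 0, "rz": -0.743, "grip": 125}, {"tx": -0.399, "ty": -0.406, "tz": 0, "rx": 0, "ry": 0, "rz": -0.743, "grip": 125}, {"tx": -0.399, "ty": -0.406, "tz": 0, "rx": 0, "ry": 0, "rz": -0.743, "grip": 125}, {"tx": -0.399, "ty": -0.406, "tz": 0, "rx": 0, "ry": 0, "rz": -0.743, "grip": 125}, {"tx": -0.399, "ty": -0.406, "tz": 0, "rx": 0, "ry": 0, "rz": -0.743, "grip": 125}, {"tx": -0.399, "ty": -0.406, "tz": 0, "rx": 0, "ry": 0, "rz": -0.743, "grip": 125}, {"tx": -0.399, "ty": -0.406, "tz": 0, "rx": 0, "ry": 0, "rz": -0.743, "grip": 125}]'

```text
time_s: 31.15
eef_pos: [448.8, 79.9, 134.1]
ee_rot: [-3.035, -0.809, 0.005]
force: [-0.6, -0.5, -0.4]
opening: 59.5
```

Run:
```python
from meas import *
plan([(410,313,165,-10)])
```

```text
(410, 313, 165, -10) {'tx': 0.2058, 'ty': -0.5537, 'tz': -0.007, 'rx': -0.0019, 'ry': 0.0013, 'rz': -0.5572} rows>=5.8
tip now [448.8  79.9 162.1] ydir -60.1 t 31.1
```

Run:
```python
from meas import *
plan([(395,265,165,-40)])
```

```text
(395, 265, 165, -40) {'tx': 0.1135, 'ty': -0.4683, 'tz': -0.0069, 'rx': -0.0015, 'ry': 0.0017, 'rz': -0.2239} rows>=3.9
tip now [448.8  79.9 162.1] ydir -60.1 t 31.1
```

Emit:
apply_moves --increments '[{"tx": 0.114, "ty": -0.468, "tz": -0.007, "rx": 0, "ry": 0, "rz": -0.224, "grip": 125}, {"tx": 0.114, "ty": -0.468, "tz": -0.007, "rx": 0, "ry": 0, "rz": -0.224, "grip": 125}, {"tx": 0.114, "ty": -0.468, "tz": -0.007, "rx": 0, "ry": 0, "rz": -0.224, "grip": 125}, {"tx": 0.114, "ty": -0.468, "tz": -0.007, "rx": 0, "ry": 0, "rz": -0.224, "grip": 125}, {"tx": 0.114, "ty": -0.468, "tz": -0.007, "rx": 0, "ry": 0, "rz": -0.224, "grip": 125}, {"tx": 0.114, "ty": -0.468, "tz": -0.007, "rx": 0, "ry": 0, "rz": -0.224, "grip": 125}, {"tx": 0.114, "ty": -0.468, "tz": -0.007, "rx": 0, "ry": 0, "rz": -0.224, "grip": 125}]'

```text
time_s: 31.85
eef_pos: [395.8, 264.1, 138.1]
ee_rot: [2.847, 1.329, -0.002]
force: [-0.5, -0.4, -0.7]
opening: 58.9
```

Run:
```python
from meas import *
for i in range(2):
    p=cams.read_camera('wrist'); V=cloud(p,True); print('ring',rim(V,(444,313),29,43,42))
save(p,'w21')
p=cams.read_camera('scene'); V=cloud(p); print('ring scene',rim(V,(444,313),29,43,42))
plan([(444.5,313.5,100,-40)])
```

```text
ring [ 443.7  315.3   32.8 1113.    35.9  444.2  315.8]
ring [ 443.8  315.1   32.7 1104.    35.9  444.4  315.5]
ring scene [447.9 314.8  33.8 362.   36.7 448.6 316.6]
(444.5, 313.5, 100, -40) {'tx': 0.1727, 'ty': 0.0126, 'tz': 0.1663, 'rx': -0.0002, 'ry': 0.0002, 'rz': 0.0001} rows>=1.9
tip now [396.3 263.8 166.5] ydir -40.0 t 32.0
```

View pics/w21.png

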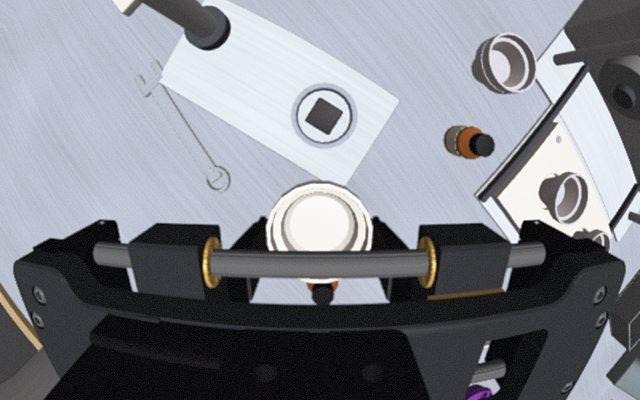

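Ring centre is (444,315). Moving the lid over it and lowering.

Run:
```python
from meas import *
plan([(444,315,90,-40),(444,315,41,-40)])
```

```text
(444, 315, 90, -40) {'tx': 0.1748, 'ty': 0.0092, 'tz': 0.1913, 'rx': -0.0002, 'ry': 0.0002, 'rz': 0.0001} rows>=2.1
(444, 315, 41, -40) {'tx': 0.1748, 'ty': 0.0093, 'tz': 0.3138, 'rx': -0.0002, 'ry': 0.0002, 'rz': 0.0001} rows>=2.9
tip now [396.3 263.8 166.5] ydir -40.0 t 32.0
```

Emit:
apply_moves --increments '[{"tx": 0.1, "ty": 0.005, "tz": 0, "rx": 0, "ry": 0, "rz": 0, "grip": 125}, {"tx": 0.175, "ty": 0.009, "tz": 0.07, "rx": 0, "ry": 0, "rz": 0, "grip": 125}, {"tx": 0.175, "ty": 0.009, "tz": 0.16, "rx": 0, "ry": 0, "rz": 0, "grip": 125}, {"tx": 0.175, "ty": 0.009, "tz": 0.21, "rx": 0, "ry": 0, "rz": 0, "grip": 125}, {"tx": 0.175, "ty": 0.009, "tz": 0.21, "rx": 0, "ry": 0, "rz": 0, "grip": 125}, {"tx": 0.175, "ty": 0.009, "tz": 0.21, "rx": 0, "ry": 0, "rz": 0, "grip": 125}]'

```text
time_s: 32.6
eef_pos: [443.9, 315.7, 55.0]
ee_rot: [-2.846, -1.329, 0.0]
force: [-0.2, -0.4, 0.3]
opening: 59.2
```

Run:
```python
from meas import *
plan([(444,315,41,-40)])
p=cams.read_camera('wrist'); save(p,'w22')
p=cams.read_camera('scene'); cv2.imwrite('pics/s22.png',cv2.resize(p['pixels'][240:380,350:510,::-1],None,fx=4,fy=4))
```

```text
(444, 315, 41, -40) {'tx': -0.0012, 'ty': 0.0014, 'tz': 0.105, 'rx': -0.0003, 'ry': 0.0001, 'rz': 0.0008} rows>=0.8
tip now [443.9 315.7  83. ] ydir -39.9 t 32.6
```

View pics/s22.png

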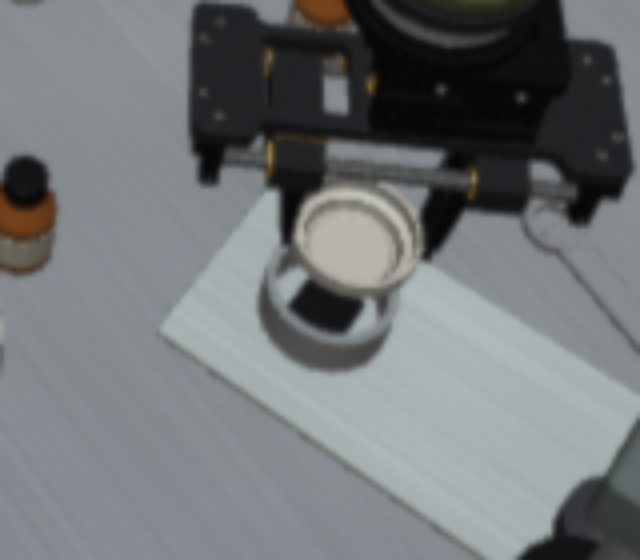

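Emit:
apply_moves --increments '[{"tx": -0.001, "ty": 0.001, "tz": 0.04, "rx": 0, "ry": 0, "rz": 0, "grip": 125}, {"tx": -0.001, "ty": 0.001, "tz": 0.07, "rx": 0, "ry": 0, "rz": 0, "grip": 125}, {"tx": -0.001, "ty": 0.001, "tz": 0.09, "rx": 0, "ry": 0, "rz": 0, "grip": 125}, {"tx": -0.001, "ty": 0.001, "tz": 0.102, "rx": 0, "ry": 0, "rz": 0, "grip": 125}, {"tx": -0.001, "ty": 0.001, "tz": 0.102, "rx": 0, "ry": 0, "rz": 0, "grip": 125}, {"tx": -0.001, "ty": 0.001, "tz": 0.102, "rx": 0, "ry": 0, "rz": 0, "grip": 125}]'

```text
time_s: 33.3
eef_pos: [443.6, 315.9, 13.9]
ee_rot: [-2.845, -1.332, 0.0]
force: [-0.6, 0.1, 0.3]
opening: 59.3
```

Emit:
apply_moves --increments '[{"tx": 0, "ty": 0, "tz": 0.003, "rx": 0, "ry": 0, "rz": 0, "grip": 125}, {"tx": 0, "ty": 0, "tz": 0.003, "rx": 0, "ry": 0, "rz": 0, "grip": 80}, {"tx": 0, "ty": 0, "tz": 0.003, "rx": 0, "ry": 0, "rz": 0, "grip": 70}, {"tx": 0, "ty": 0, "tz": 0.003, "rx": 0, "ry": 0, "rz": 0, "grip": 60}, {"tx": 0, "ty": 0, "tz": 0.003, "rx": 0, "ry": 0, "rz": 0, "grip": 45}, {"tx": 0, "ty": 0, "tz": 0.003, "rx": 0, "ry": 0, "rz": 0, "grip": 40}, {"tx": 0, "ty": 0, "tz": -0.03, "rx": 0, "ry": 0, "rz": 0, "grip": 40}, {"tx": 0, "ty": 0, "tz": -0.1, "rx": 0, "ry": 0, "rz": 0, "grip": 40}, {"tx": 0, "ty": 0, "tz": -0.21, "rx": 0, "ry": 0, "rz": 0, "grip": 40}, {"tx": 0, "ty": 0, "tz": -0.21, "rx": 0, "ry": 0, "rz": 0, "grip": 40}, {"tx": 0, "ty": 0, "tz": -0.21, "rx": 0, "ry": 0, "rz": 0, "grip": 40}]'

```text
time_s: 34.4
eef_pos: [444.8, 316.6, 100.6]
ee_rot: [-2.845, -1.331, -0.007]
force: [-1.1, 0.7, -0.2]
opening: 80.5
```

Run:
```python
from meas import *
p=cams.read_camera('wrist'); save(p,'w23'); V=cloud(p,True); print('lid in ring',rim(V,(444,315),44,56,42))
q=cams.read_camera('top'); save(q,'t23'); V=cloud(q)
for c in((446,58.5),(450,-50)): print(rim(V,c,24,40,45))
plan([(445.8,58.2,110,-40),(445.8,58.2,110,-70)])
```

```text
lid in ring [443.7 317.4  30.8 764.   47.7 442.6 316.6]
[445.8  58.1  30.5 127.   29.9 445.8  57.8]
[450.  -50.3  30.6 130.   29.5 450.4 -48.9]
(445.8, 58.2, 110, -40) {'tx': -0.4891, 'ty': 0.4177, 'tz': 0.0386, 'rx': -0.0005, 'ry': 0.0007, 'rz': 0.0017} rows>=5.2
(445.8, 58.2, 110, -70) {'tx': -0.4891, 'ty': 0.4177, 'tz': 0.0386, 'rx': -0.0003, 'ry': 0.0008, 'rz': 0.3351} rows>=5.2
tip now [442.9 315.5 125.4] ydir -39.8 t 34.5
```

View pics/w23.png

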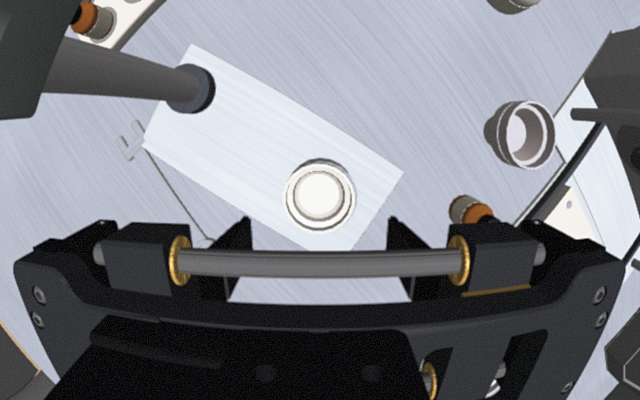

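View pics/t23.png

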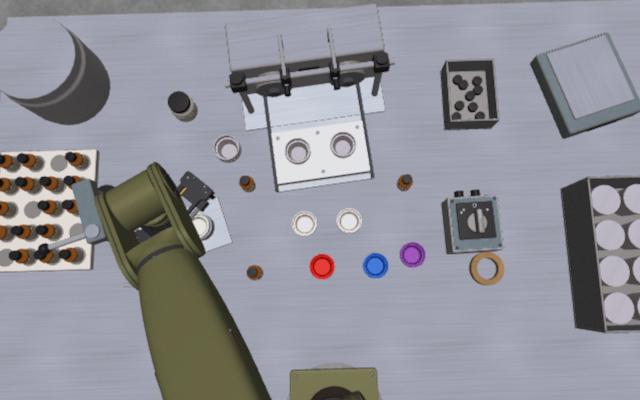

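Lid seated in the ring, rim at z≈48. On to the lid at (446,58).

Emit:
apply_moves --increments '[{"tx": -0.1, "ty": 0.085, "tz": 0, "rx": 0, "ry": 0, "rz": 0, "grip": 40}, {"tx": -0.2, "ty": 0.17, "tz": 0, "rx": 0, "ry": 0, "rz": 0, "grip": 40}, {"tx": -0.3, "ty": 0.255, "tz": 0, "rx": 0, "ry": 0, "rz": 0, "grip": 40}, {"tx": -0.4, "ty": 0.34, "tz": 0, "rx": 0, "ry": 0, "rz": 0, "grip": 40}, {"tx": -0.489, "ty": 0.418, "tz": 0.03, "rx": 0, "ry": 0, "rz": 0, "grip": 40}, {"tx": -0.489, "ty": 0.418, "tz": 0.08, "rx": 0, "ry": 0, "rz": 0, "grip": 40}, {"tx": -0.489, "ty": 0.418, "tz": 0.08, "rx": 0, "ry": 0, "rz": 0, "grip": 40}, {"tx": -0.489, "ty": 0.418, "tz": 0.08, "rx": 0, "ry": 0, "rz": 0, "grip": 40}]'

```text
time_s: 35.3
eef_pos: [445.3, 58.7, 64.6]
ee_rot: [-2.844, -1.33, 0.005]
force: [-0.2, -0.1, 0.5]
opening: 80.4
```

Run:
```python
from meas import *
p=cams.read_camera('wrist'); save(p,'w24');V=cloud(p,True); r=rim(V,(446,58),24,39,45); print(r)
plan([(r[0],r[1],25,-40)])
```

```text
[ 444.1   59.9   30.9 1104.    31.5  443.    58.1]
(np.float64(444.1), np.float64(59.9), 25, -40) {'tx': -0.0018, 'ty': -0.0049, 'tz': 0.1715, 'rx': -0.001, 'ry': 0.0004, 'rz': 0.0022} rows>=1.4
tip now [446.2  59.2  93.6] ydir -39.8 t 35.4
```

View pics/w24.png

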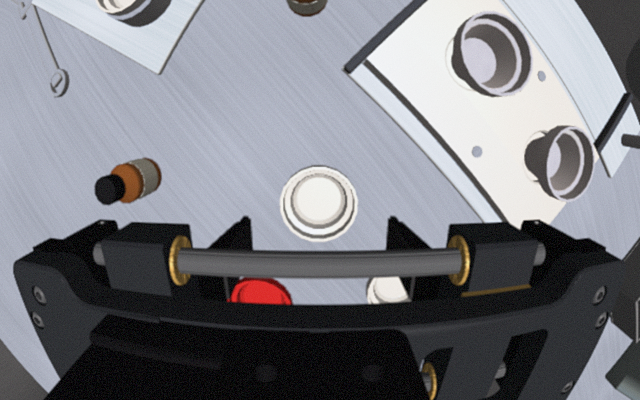

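Emit:
apply_moves --grip_force 12 --increments '[{"tx": -0.002, "ty": -0.004, "tz": 0.07, "rx": 0, "ry": 0, "rz": 0, "grip": 40}, {"tx": -0.002, "ty": -0.004, "tz": 0.13, "rx": 0, "ry": 0, "rz": 0, "grip": 40}, {"tx": -0.002, "ty": -0.004, "tz": 0.16, "rx": 0, "ry": 0, "rz": 0, "grip": 40}, {"tx": -0.002, "ty": -0.004, "tz": 0.17, "rx": 0, "ry": 0, "rz": 0, "grip": 40}, {"tx": -0.002, "ty": -0.004, "tz": 0.17, "rx": 0, "ry": 0, "rz": 0, "grip": 40}, {"tx": -0.002, "ty": -0.004, "tz": 0.17, "rx": 0, "ry": 0, "rz": 0, "grip": 60}, {"tx": -0.002, "ty": -0.004, "tz": 0.17, "rx": 0, "ry": 0, "rz": 0, "grip": 75}, {"tx": -0.002, "ty": -0.004, "tz": 0.17, "rx": 0, "ry": 0, "rz": 0, "grip": 90}, {"tx": -0.002, "ty": -0.004, "tz": 0.17, "rx": 0, "ry": 0, "rz": 0, "grip": 125}, {"tx": -0.002, "ty": -0.004, "tz": 0.17, "rx": 0, "ry": 0, "rz": 0, "grip": 125}, {"tx": -0.002, "ty": -0.004, "tz": 0.17, "rx": 0, "ry": 0, "rz": 0, "grip": 125}, {"tx": -0.002, "ty": -0.004, "tz": 0.17, "rx": 0, "ry": 0, "rz": 0, "grip": 125}]'

```text
time_s: 36.55
eef_pos: [445.3, 58.9, -1.5]
ee_rot: [2.845, 1.331, 0.001]
force: [-1.0, 0.4, 4.8]
opening: 58.7
```

Emit:
apply_moves --grip_force 12 --increments '[{"tx": 0, "ty": 0, "tz": -0.02, "rx": 0, "ry": 0, "rz": 0, "grip": 125}, {"tx": 0, "ty": 0, "tz": -0.08, "rx": 0, "ry": 0, "rz": 0, "grip": 125}, {"tx": 0, "ty": 0, "tz": -0.18, "rx": 0, "ry": 0, "rz": 0, "grip": 125}, {"tx": 0, "ty": 0, "tz": -0.28, "rx": 0, "ry": 0, "rz": 0, "grip": 125}, {"tx": 0, "ty": 0, "tz": -0.32, "rx": 0, "ry": 0, "rz": 0, "grip": 125}, {"tx": 0, "ty": 0, "tz": -0.32, "rx": 0, "ry": 0, "rz": 0, "grip": 125}, {"tx": 0, "ty": 0, "tz": -0.32, "rx": 0, "ry": 0, "rz": 0, "grip": 125}]'

```text
time_s: 37.25
eef_pos: [444.3, 58.9, 125.1]
ee_rot: [-2.845, -1.331, 0.001]
force: [-1.2, -0.5, -0.7]
opening: 59.0
```

Run:
```python
from meas import *
plan([(444,316,140,-40)])
```

```text
(444, 316, 140, -40) {'tx': 0.4931, 'ty': -0.4123, 'tz': 0.033, 'rx': -0.0006, 'ry': 0.0004, 'rz': 0.0018} rows>=5.1
tip now [444.3  58.9 153.1] ydir -39.8 t 37.2
```

Emit:
apply_moves --increments '[{"tx": 0.1, "ty": -0.083, "tz": 0, "rx": 0, "ry": 0, "rz": 0, "grip": 125}, {"tx": 0.2, "ty": -0.166, "tz": 0, "rx": 0, "ry": 0, "rz": 0, "grip": 125}, {"tx": 0.3, "ty": -0.25, "tz": 0, "rx": 0, "ry": 0, "rz": 0, "grip": 125}, {"tx": 0.4, "ty": -0.333, "tz": 0, "rx": 0, "ry": 0, "rz": 0, "grip": 125}, {"tx": 0.493, "ty": -0.412, "tz": 0, "rx": 0, "ry": 0, "rz": 0, "grip": 125}, {"tx": 0.493, "ty": -0.412, "tz": 0.07, "rx": 0, "ry": 0, "rz": 0, "grip": 125}, {"tx": 0.493, "ty": -0.412, "tz": 0.14, "rx": 0, "ry": 0, "rz": 0, "grip": 125}, {"tx": 0.493, "ty": -0.412, "tz": 0.17, "rx": 0, "ry": 0, "rz": 0, "grip": 125}, {"tx": 0.493, "ty": -0.412, "tz": 0.17, "rx": 0, "ry": 0, "rz": 0, "grip": 125}, {"tx": 0.493, "ty": -0.412, "tz": 0.17, "rx": 0, "ry": 0, "rz": 0, "grip": 125}]'

```text
time_s: 38.25
eef_pos: [444.6, 315.5, 57.7]
ee_rot: [-2.846, -1.33, 0.002]
force: [-1.0, 0.1, 0.2]
opening: 59.0
```

Run:
```python
from meas import *
plan([(443.7,316,55.5,-40)])
p=cams.read_camera('scene'); cv2.imwrite('pics/s25.png',cv2.resize(p['pixels'][240:380,350:510,::-1],None,fx=4,fy=4))
```

```text
(443.7, 316, 55.5, -40) {'tx': -0.0003, 'ty': -0.0024, 'tz': 0.0754, 'rx': -0.0004, 'ry': 0.0005, 'rz': 0.0013} rows>=0.6
tip now [444.6 315.5  85.7] ydir -39.9 t 38.2
```

View pics/s25.png

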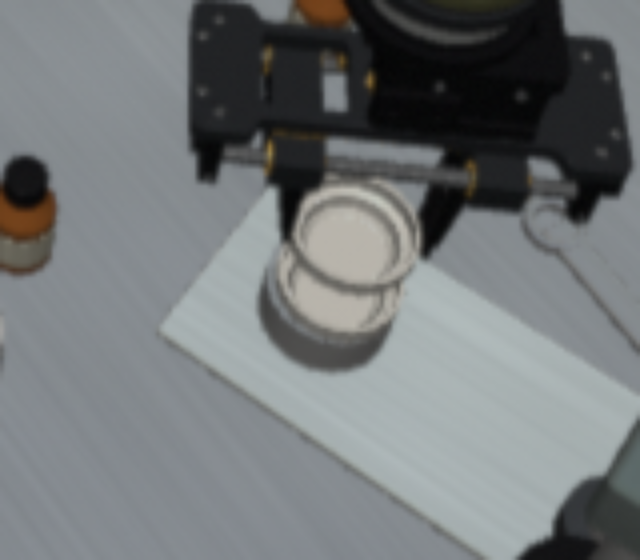

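Emit:
apply_moves --increments '[{"tx": 0, "ty": -0.002, "tz": 0.03, "rx": 0, "ry": 0, "rz": 0, "grip": 125}, {"tx": 0, "ty": -0.002, "tz": 0.05, "rx": 0, "ry": 0, "rz": 0, "grip": 125}, {"tx": 0, "ty": -0.002, "tz": 0.065, "rx": 0, "ry": 0, "rz": 0, "grip": 125}, {"tx": 0, "ty": -0.002, "tz": 0.074, "rx": 0, "ry": 0, "rz": 0, "grip": 125}, {"tx": 0, "ty": -0.002, "tz": 0.076, "rx": 0, "ry": 0, "rz": 0, "grip": 125}, {"tx": 0, "ty": -0.002, "tz": 0.076, "rx": 0, "ry": 0, "rz": 0, "grip": 125}]'

```text
time_s: 38.9
eef_pos: [444.0, 316.4, 27.4]
ee_rot: [-2.845, -1.331, 0.0]
force: [-0.4, -0.4, -0.5]
opening: 58.9
```

Emit:
apply_moves --increments '[{"tx": 0, "ty": 0, "tz": 0.002, "rx": 0, "ry": 0, "rz": 0, "grip": 125}, {"tx": 0, "ty": 0, "tz": 0.002, "rx": 0, "ry": 0, "rz": 0, "grip": 80}, {"tx": 0, "ty": 0, "tz": 0.002, "rx": 0, "ry": 0, "rz": 0, "grip": 70}, {"tx": 0, "ty": 0, "tz": 0.002, "rx": 0, "ry": 0, "rz": 0, "grip": 60}, {"tx": 0, "ty": 0, "tz": 0.002, "rx": 0, "ry": 0, "rz": 0, "grip": 45}, {"tx": 0, "ty": 0, "tz": 0.002, "rx": 0, "ry": 0, "rz": 0, "grip": 40}, {"tx": 0, "ty": 0, "tz": -0.03, "rx": 0, "ry": 0, "rz": 0, "grip": 40}, {"tx": 0, "ty": 0, "tz": -0.1, "rx": 0, "ry": 0, "rz": 0, "grip": 40}, {"tx": 0, "ty": 0, "tz": -0.2, "rx": 0, "ry": 0, "rz": 0, "grip": 40}, {"tx": 0, "ty": 0, "tz": -0.2, "rx": 0, "ry": 0, "rz": 0, "grip": 40}, {"tx": 0, "ty": 0, "tz": -0.2, "rx": 0, "ry": 0, "rz": 0, "grip": 40}]'

```text
time_s: 40.0
eef_pos: [445.2, 317.1, 110.0]
ee_rot: [-2.845, -1.331, -0.006]
force: [0.1, -0.0, -1.0]
opening: 80.0
```

Run:
```python
from meas import *
p=cams.read_camera('wrist'); save(p,'w26'); V=cloud(p,True); print('lids in ring',rim(V,(444,315),56,68,42))
q=cams.read_camera('top'); save(q,'t26'); V=cloud(q); print(rim(V,(450,-50),24,40,60))
plan([(448.5,-48.5,115,-40)])
```

```text
lids in ring [443.4 317.4  30.7 775.   59.8 442.4 316.7]
[449.7 -50.   30.4 134.   30.4 450.6 -51.1]
(448.5, -48.5, 115, -40) {'tx': -0.6919, 'ty': 0.5937, 'tz': 0.0503, 'rx': -0.0005, 'ry': 0.0006, 'rz': 0.0018} rows>=7.3
tip now [443.5 316.2 135. ] ydir -39.8 t 40.1
```

View pics/w26.png

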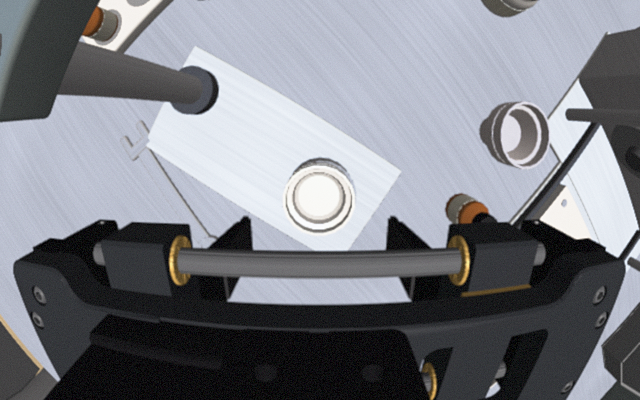

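View pics/t26.png

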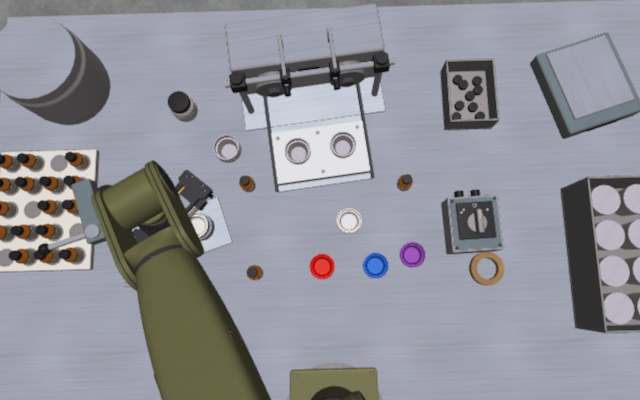

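The second lid is nested, rim at z≈60. The last lid is at (449,-49).

Emit:
apply_moves --increments '[{"tx": -0.1, "ty": 0.086, "tz": 0, "rx": 0, "ry": 0, "rz": 0, "grip": 40}, {"tx": -0.2, "ty": 0.172, "tz": 0, "rx": 0, "ry": 0, "rz": 0, "grip": 40}, {"tx": -0.3, "ty": 0.258, "tz": 0, "rx": 0, "ry": 0, "rz": 0, "grip": 40}, {"tx": -0.4, "ty": 0.344, "tz": 0, "rx": 0, "ry": 0, "rz": 0, "grip": 40}, {"tx": -0.5, "ty": 0.43, "tz": 0, "rx": 0, "ry": 0, "rz": 0, "grip": 40}, {"tx": -0.6, "ty": 0.516, "tz": 0, "rx": 0, "ry": 0, "rz": 0, "grip": 40}, {"tx": -0.692, "ty": 0.594, "tz": 0.03, "rx": 0, "ry": 0, "rz": 0, "grip": 40}, {"tx": -0.692, "ty": 0.594, "tz": 0.1, "rx": 0, "ry": 0, "rz": 0, "grip": 40}, {"tx": -0.692, "ty": 0.594, "tz": 0.1, "rx": 0, "ry": 0, "rz": 0, "grip": 40}, {"tx": -0.692, "ty": 0.594, "tz": 0.1, "rx": 0, "ry": 0, "rz": 0, "grip": 40}]'

```text
time_s: 41.1
eef_pos: [447.6, -47.8, 66.0]
ee_rot: [-2.843, -1.329, 0.005]
force: [0.0, 0.6, 1.4]
opening: 80.4
```

Run:
```python
from meas import *
p=cams.read_camera('wrist'); save(p,'w27');V=cloud(p,True); r=rim(V,(449,-49),24,39,45); print(r)
plan([(r[0],r[1],25,-40)])
```

```text
[ 448.2  -48.6   30.8 1115.    31.5  446.8  -50.1]
(np.float64(448.2), np.float64(-48.6), 25, -40) {'tx': -0.0028, 'ty': 0.0011, 'tz': 0.1755, 'rx': -0.0012, 'ry': 0.0002, 'rz': 0.002} rows>=1.4
tip now [448.7 -47.5  95.2] ydir -39.8 t 41.1
```

View pics/w27.png

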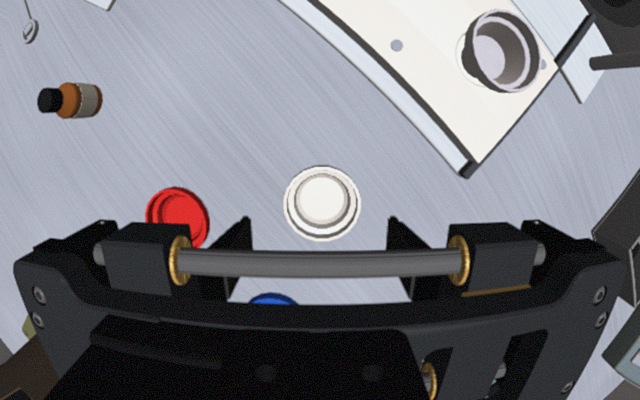

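Emit:
apply_moves --grip_force 12 --increments '[{"tx": -0.003, "ty": 0.002, "tz": 0.07, "rx": 0, "ry": 0, "rz": 0, "grip": 40}, {"tx": -0.003, "ty": 0.002, "tz": 0.13, "rx": 0, "ry": 0, "rz": 0, "grip": 40}, {"tx": -0.003, "ty": 0.002, "tz": 0.165, "rx": 0, "ry": 0, "rz": 0, "grip": 40}, {"tx": -0.003, "ty": 0.002, "tz": 0.176, "rx": 0, "ry": 0, "rz": 0, "grip": 40}, {"tx": -0.003, "ty": 0.002, "tz": 0.176, "rx": 0, "ry": 0, "rz": 0, "grip": 40}, {"tx": -0.003, "ty": 0.002, "tz": 0.176, "rx": 0, "ry": 0, "rz": 0, "grip": 60}, {"tx": -0.003, "ty": 0.002, "tz": 0.176, "rx": 0, "ry": 0, "rz": 0, "grip": 75}, {"tx": -0.003, "ty": 0.002, "tz": 0.176, "rx": 0, "ry": 0, "rz": 0, "grip": 90}, {"tx": -0.003, "ty": 0.002, "tz": 0.176, "rx": 0, "ry": 0, "rz": 0, "grip": 125}, {"tx": -0.003, "ty": 0.002, "tz": 0.176, "rx": 0, "ry": 0, "rz": 0, "grip": 125}, {"tx": -0.003, "ty": 0.002, "tz": 0.176, "rx": 0, "ry": 0, "rz": 0, "grip": 125}, {"tx": -0.003, "ty": 0.002, "tz": 0.176, "rx": 0, "ry": 0, "rz": 0, "grip": 125}]'

```text
time_s: 42.35
eef_pos: [449.5, -49.8, -2.3]
ee_rot: [2.845, 1.331, 0.001]
force: [-1.1, 0.8, 5.7]
opening: 59.8
```

Emit:
apply_moves --grip_force 12 --increments '[{"tx": 0, "ty": 0, "tz": -0.02, "rx": 0, "ry": 0, "rz": 0, "grip": 125}, {"tx": 0, "ty": 0, "tz": -0.08, "rx": 0, "ry": 0, "rz": 0, "grip": 125}, {"tx": 0, "ty": 0, "tz": -0.18, "rx": 0, "ry": 0, "rz": 0, "grip": 125}, {"tx": 0, "ty": 0, "tz": -0.28, "rx": 0, "ry": 0, "rz": 0, "grip": 125}, {"tx": 0, "ty": 0, "tz": -0.33, "rx": 0, "ry": 0, "rz": 0, "grip": 125}, {"tx": 0, "ty": 0, "tz": -0.33, "rx": 0, "ry": 0, "rz": 0, "grip": 125}, {"tx": 0, "ty": 0, "tz": -0.33, "rx": 0, "ry": 0, "rz": 0, "grip": 125}]'

```text
time_s: 43.05
eef_pos: [448.5, -49.7, 128.3]
ee_rot: [-2.845, -1.331, 0.001]
force: [-0.3, -0.4, -0.4]
opening: 59.9
```

Run:
```python
from meas import *
plan([(443.7,316.3,140,-40)])
```

```text
(443.7, 316.3, 140, -40) {'tx': 0.695, 'ty': -0.5954, 'tz': 0.041, 'rx': -0.0005, 'ry': 0.0003, 'rz': 0.0017} rows>=7.3
tip now [448.5 -49.7 156.3] ydir -39.8 t 43.0
```

Emit:
apply_moves --increments '[{"tx": 0.1, "ty": -0.086, "tz": 0, "rx": 0, "ry": 0, "rz": 0, "grip": 125}, {"tx": 0.2, "ty": -0.172, "tz": 0, "rx": 0, "ry": 0, "rz": 0, "grip": 125}, {"tx": 0.3, "ty": -0.258, "tz": 0, "rx": 0, "ry": 0, "rz": 0, "grip": 125}, {"tx": 0.4, "ty": -0.344, "tz": 0, "rx": 0, "ry": 0, "rz": 0, "grip": 125}, {"tx": 0.5, "ty": -0.43, "tz": 0, "rx": 0, "ry": 0, "rz": 0, "grip": 125}, {"tx": 0.6, "ty": -0.516, "tz": 0, "rx": 0, "ry": 0, "rz": 0, "grip": 125}, {"tx": 0.695, "ty": -0.595, "tz": 0, "rx": 0, "ry": 0, "rz": 0, "grip": 125}, {"tx": 0.695, "ty": -0.595, "tz": 0.08, "rx": 0, "ry": 0, "rz": 0, "grip": 125}, {"tx": 0.695, "ty": -0.595, "tz": 0.15, "rx": 0, "ry": 0, "rz": 0, "grip": 125}, {"tx": 0.695, "ty": -0.595, "tz": 0.15, "rx": 0, "ry": 0, "rz": 0, "grip": 125}, {"tx": 0.695, "ty": -0.595, "tz": 0.15, "rx": 0, "ry": 0, "rz": 0, "grip": 125}]'

```text
time_s: 44.15
eef_pos: [442.7, 315.1, 66.9]
ee_rot: [2.845, 1.331, -0.008]
force: [-0.3, -0.1, -0.4]
opening: 60.1
```

Run:
```python
from meas import *
plan([(443.7,316.3,67,-40)])
p=cams.read_camera('scene'); cv2.imwrite('pics/s28.png',cv2.resize(p['pixels'][240:380,350:510,::-1],None,fx=4,fy=4))
```

```text
(443.7, 316.3, 67, -40) {'tx': 0.0042, 'ty': 0.0001, 'tz': 0.0696, 'rx': -0.0012, 'ry': 0.0029, 'rz': 0.0017} rows>=0.6
tip now [442.7 315.1  94.9] ydir -39.8 t 44.1
```

View pics/s28.png

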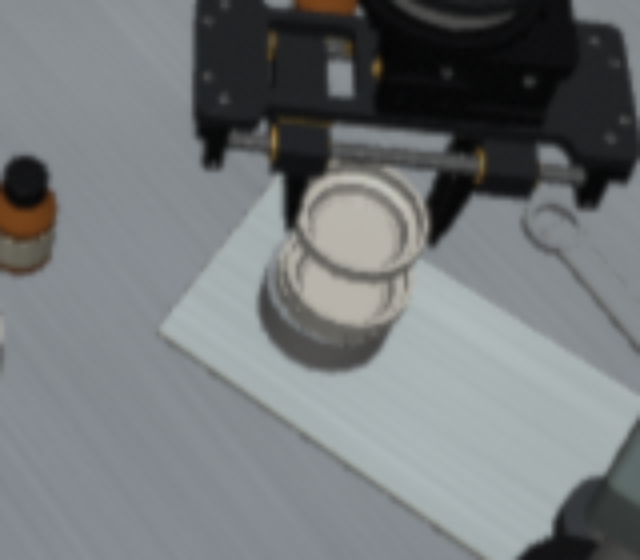

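Emit:
apply_moves --increments '[{"tx": 0.002, "ty": 0, "tz": 0.03, "rx": 0, "ry": 0, "rz": 0, "grip": 125}, {"tx": 0.002, "ty": 0, "tz": 0.05, "rx": 0, "ry": 0, "rz": 0, "grip": 125}, {"tx": 0.002, "ty": 0, "tz": 0.065, "rx": 0, "ry": 0, "rz": 0, "grip": 125}, {"tx": 0.002, "ty": 0, "tz": 0.072, "rx": 0, "ry": 0, "rz": 0, "grip": 125}, {"tx": 0.002, "ty": 0, "tz": 0.072, "rx": 0, "ry": 0, "rz": 0, "grip": 125}, {"tx": 0.002, "ty": 0, "tz": 0.072, "rx": 0, "ry": 0, "rz": 0, "grip": 125}, {"tx": 0.002, "ty": 0, "tz": 0.072, "rx": 0, "ry": 0, "rz": 0, "grip": 125}]'

```text
time_s: 44.9
eef_pos: [445.1, 317.0, 40.7]
ee_rot: [-2.845, -1.331, -0.001]
force: [0.6, 0.1, 0.6]
opening: 59.9
```

Emit:
apply_moves --increments '[{"tx": -0.002, "ty": 0, "tz": 0.003, "rx": 0, "ry": 0, "rz": 0, "grip": 125}, {"tx": -0.002, "ty": 0, "tz": 0.006, "rx": 0, "ry": 0, "rz": 0, "grip": 125}, {"tx": -0.002, "ty": 0, "tz": 0.006, "rx": 0, "ry": 0, "rz": 0, "grip": 125}, {"tx": -0.002, "ty": 0, "tz": 0.006, "rx": 0, "ry": 0, "rz": 0, "grip": 80}, {"tx": -0.002, "ty": 0, "tz": 0.006, "rx": 0, "ry": 0, "rz": 0, "grip": 70}, {"tx": -0.002, "ty": 0, "tz": 0.006, "rx": 0, "ry": 0, "rz": 0, "grip": 60}, {"tx": -0.002, "ty": 0, "tz": 0.006, "rx": 0, "ry": 0, "rz": 0, "grip": 45}, {"tx": -0.002, "ty": 0, "tz": 0.006, "rx": 0, "ry": 0, "rz": 0, "grip": 40}, {"tx": -0.002, "ty": 0, "tz": -0.03, "rx": 0, "ry": 0, "rz": 0, "grip": 40}, {"tx": -0.002, "ty": 0, "tz": -0.1, "rx": 0, "ry": 0, "rz": 0, "grip": 40}, {"tx": -0.002, "ty": 0, "tz": -0.2, "rx": 0, "ry": 0, "rz": 0, "grip": 40}, {"tx": -0.002, "ty": 0, "tz": -0.2, "rx": 0, "ry": 0, "rz": 0, "grip": 40}]'

```text
time_s: 46.1
eef_pos: [448.4, 318.5, 128.3]
ee_rot: [-2.844, -1.331, -0.02]
force: [-0.1, -0.8, 1.0]
opening: 80.2
```

Run:
```python
from meas import *
p=cams.read_camera('wrist'); save(p,'w29'); V=cloud(p,True); print('lids in ring',rim(V,(444,315),67,80,42))
p=cams.read_camera('scene'); cv2.imwrite('pics/s29.png',cv2.resize(p['pixels'][240:380,350:510,::-1],None,fx=4,fy=4))
plan([(400,200,240,-60)])
```

```text
lids in ring [443.9 318.2  30.7 803.   71.9 442.8 316.4]
(400, 200, 240, -60) {'tx': -0.2964, 'ty': 0.1, 'tz': -0.2237, 'rx': 0.0003, 'ry': -0.0027, 'rz': 0.224} rows>=3.1
tip now [445.5 316.9 150.9] ydir -39.8 t 46.2
```

View pics/s29.png

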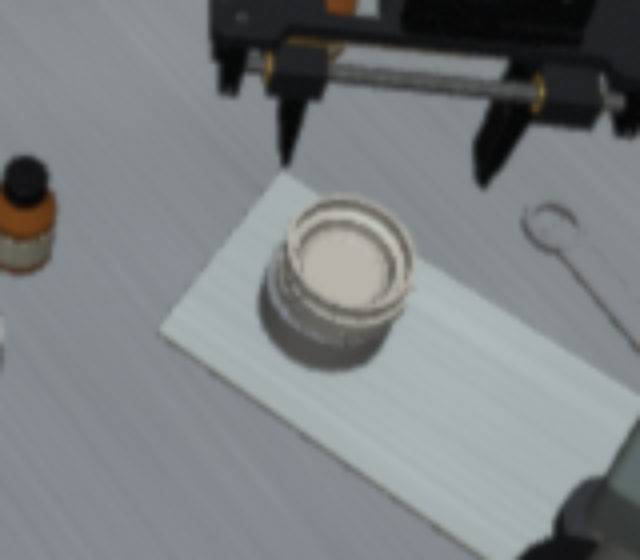

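View pics/w29.png

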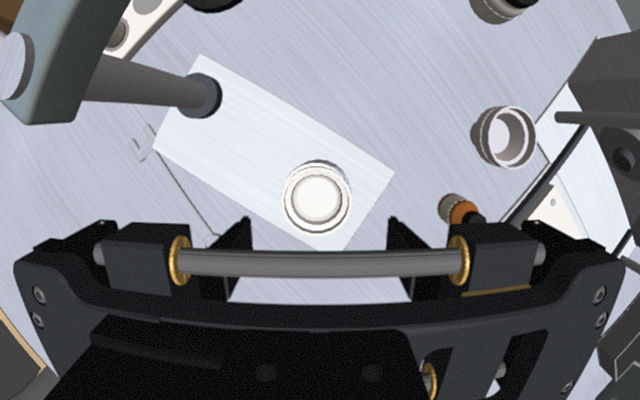

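All three lids are nested level, with the top rim at z≈72 (expected 73). Now back to the selector.

Run:
```python
from meas import *
plan([(440,0,230,-65)])
```

```text
(440, 0, 230, -65) {'tx': -0.6163, 'ty': 0.4971, 'tz': -0.1996, 'rx': 0.0002, 'ry': -0.0027, 'rz': 0.2796} rows>=6.5
tip now [445.5 316.9 150.9] ydir -39.8 t 46.2
```

Emit:
apply_moves --increments '[{"tx": 0, "ty": 0, "tz": -0.1, "rx": 0, "ry": 0, "rz": 0, "grip": 60}, {"tx": -0.616, "ty": 0.497, "tz": -0.2, "rx": 0, "ry": 0, "rz": 0.28, "grip": 100}, {"tx": -0.616, "ty": 0.497, "tz": -0.2, "rx": 0, "ry": 0, "rz": 0.28, "grip": 130}, {"tx": -0.616, "ty": 0.497, "tz": -0.2, "rx": 0, "ry": 0, "rz": 0.28, "grip": 130}, {"tx": -0.616, "ty": 0.497, "tz": -0.2, "rx": 0, "ry": 0, "rz": 0.28, "grip": 130}, {"tx": -0.616, "ty": 0.497, "tz": -0.2, "rx": 0, "ry": 0, "rz": 0.28, "grip": 130}, {"tx": -0.616, "ty": 0.497, "tz": -0.2, "rx": 0, "ry": 0, "rz": 0.28, "grip": 130}, {"tx": -0.616, "ty": 0.497, "tz": -0.2, "rx": 0, "ry": 0, "rz": 0.28, "grip": 130}, {"tx": -0.616, "ty": 0.497, "tz": -0.2, "rx": 0, "ry": 0, "rz": 0.28, "grip": 130}, {"tx": -0.616, "ty": 0.497, "tz": -0.2, "rx": 0, "ry": 0, "rz": 0.28, "grip": 130}, {"tx": -0.616, "ty": 0.497, "tz": -0.2, "rx": 0, "ry": 0, "rz": 0.28, "grip": 130}]'

```text
time_s: 47.3
eef_pos: [438.7, 0.6, 199.4]
ee_rot: [-3.066, -0.681, 0.003]
force: [-0.3, 0.9, -0.1]
opening: 47.0
```

Run:
```python
from meas import *
q=cams.read_camera('top'); save(q,'t30'); V=cloud(q); print('lids top',rim(V,(444,315),67,80,42),'tubs',rim(V,(617,71),67,78,40),rim(V,(629,-38),67,78,40),rim(V,(630,242),60,76,40))
for c in((549,198),(332,179.5),(541.4,-190.5)): print('bottle',rim(V,c,64,76,40))
plan([(430.3,-342,200,-86.5),(430.3,-342,150,-86.5)])
```

```text
lids top [445.3 316.3  31.  116.   71.9 445.8 316.1] tubs [619.   69.5  31.5  71.   70.7 629.1  73.4] [630.9 -40.1  31.4  95.   71.  630.6 -40.1] [632.  240.8  32.1 134.   65.5 630.8 241.4]
bottle [549.4 198.   11.6  72.   68.6 549.2 197.5]
bottle [331.8 179.5  11.3  77.   69.3 331.3 179.1]
bottle [ 541.5 -190.4   11.2   68.    69.6  541.3 -189.9]
(430.3, -342, 200, -86.5) {'tx': -0.382, 'ty': 0.7673, 'tz': 0.0682, 'rx': -0.0007, 'ry': 0.0009, 'rz': 0.2396} rows>=6.9
(430.3, -342, 150, -86.5) {'tx': -0.3818, 'ty': 0.7674, 'tz': 0.1932, 'rx': -0.0007, 'ry': 0.0009, 'rz': 0.2396} rows>=7.0
tip now [438.8   0.7 227.5] ydir -64.9 t 47.4
```

View pics/t30.png

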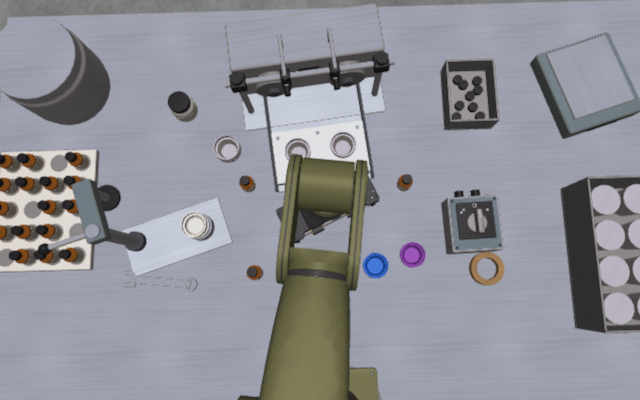

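Emit:
apply_moves --increments '[{"tx": -0.382, "ty": 0.767, "tz": 0.06, "rx": 0, "ry": 0, "rz": 0.24, "grip": 130}, {"tx": -0.382, "ty": 0.767, "tz": 0.06, "rx": 0, "ry": 0, "rz": 0.24, "grip": 130}, {"tx": -0.382, "ty": 0.767, "tz": 0.06, "rx": 0, "ry": 0, "rz": 0.24, "grip": 130}, {"tx": -0.382, "ty": 0.767, "tz": 0.06, "rx": 0, "ry": 0, "rz": 0.24, "grip": 130}, {"tx": -0.382, "ty": 0.767, "tz": 0.06, "rx": 0, "ry": 0, "rz": 0.24, "grip": 130}, {"tx": -0.382, "ty": 0.767, "tz": 0.06, "rx": 0, "ry": 0, "rz": 0.24, "grip": 130}, {"tx": -0.382, "ty": 0.767, "tz": 0.06, "rx": 0, "ry": 0, "rz": 0.24, "grip": 130}, {"tx": -0.382, "ty": 0.767, "tz": 0.06, "rx": 0, "ry": 0, "rz": 0.24, "grip": 130}, {"tx": -0.382, "ty": 0.767, "tz": 0.12, "rx": 0, "ry": 0, "rz": 0.24, "grip": 130}, {"tx": -0.382, "ty": 0.767, "tz": 0.193, "rx": 0, "ry": 0, "rz": 0.24, "grip": 130}, {"tx": -0.382, "ty": 0.767, "tz": 0.193, "rx": 0, "ry": 0, "rz": 0.24, "grip": 130}, {"tx": -0.382, "ty": 0.767, "tz": 0.193, "rx": 0, "ry": 0, "rz": 0.24, "grip": 130}]'

```text
time_s: 48.55
eef_pos: [430.4, -341.5, 122.6]
ee_rot: [-3.138, -0.095, 0.002]
force: [0.1, -1.0, 0.7]
opening: 46.6
```

Run:
```python
from meas import *
plan([(430.3,-342,99,-86.5)])
p=cams.read_camera('wrist'); save(p,'w31')
```

```text
(430.3, -342, 99, -86.5) {'tx': -0.0, 'ty': 0.0015, 'tz': 0.129, 'rx': -0.0011, 'ry': 0.0008, 'rz': -0.0004} rows>=1.0
tip now [ 430.4 -341.5  150.6] ydir -86.5 t 48.5
```

View pics/w31.png

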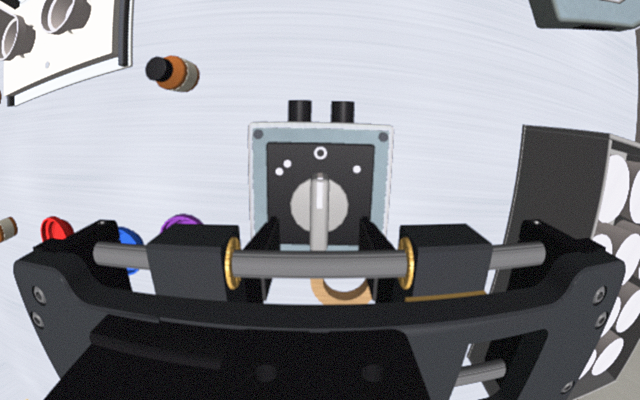

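The bar at (320,200) points at the ring mark, between the fingers. Descending and gripping.

Emit:
apply_moves --grip_force 40 --increments '[{"tx": 0, "ty": 0.001, "tz": 0.07, "rx": 0, "ry": 0, "rz": 0, "grip": 130}, {"tx": 0, "ty": 0.001, "tz": 0.129, "rx": 0, "ry": 0, "rz": 0, "grip": 130}, {"tx": 0, "ty": 0.001, "tz": 0.129, "rx": 0, "ry": 0, "rz": 0, "grip": 130}, {"tx": 0, "ty": 0.001, "tz": 0.129, "rx": 0, "ry": 0, "rz": 0, "grip": 255}, {"tx": 0, "ty": 0.001, "tz": 0.129, "rx": 0, "ry": 0, "rz": 0, "grip": 255}, {"tx": 0, "ty": 0.001, "tz": 0.129, "rx": 0, "ry": 0, "rz": 0, "grip": 255}, {"tx": 0, "ty": 0.001, "tz": 0.129, "rx": 0, "ry": 0, "rz": 0, "grip": 255}, {"tx": 0, "ty": 0.001, "tz": 0.129, "rx": 0, "ry": 0, "rz": 0, "grip": 255}, {"tx": 0, "ty": 0.001, "tz": 0.129, "rx": 0, "ry": 0, "rz": 0, "grip": 255}, {"tx": 0, "ty": 0.001, "tz": 0.129, "rx": 0, "ry": 0, "rz": 0, "grip": 255}]'

```text
time_s: 49.6
eef_pos: [430.4, -341.4, 72.5]
ee_rot: [-3.136, -0.091, -0.0]
force: [-0.8, 7.5, 7.1]
opening: 12.8
```

Emit:
apply_moves --increments '[{"tx": 0, "ty": 0, "tz": 0, "rx": 0, "ry": 0, "rz": -0.08, "grip": 255}, {"tx": 0, "ty": 0, "tz": 0, "rx": 0, "ry": 0, "rz": -0.16, "grip": 255}, {"tx": 0, "ty": 0, "tz": 0, "rx": 0, "ry": 0, "rz": -0.24, "grip": 255}, {"tx": 0, "ty": 0, "tz": 0, "rx": 0, "ry": 0, "rz": -0.32, "grip": 255}, {"tx": 0, "ty": 0, "tz": 0, "rx": 0, "ry": 0, "rz": -0.4, "grip": 255}, {"tx": 0, "ty": 0, "tz": 0, "rx": 0, "ry": 0, "rz": -0.46, "grip": 255}, {"tx": 0, "ty": 0, "tz": 0, "rx": 0, "ry": 0, "rz": -0.49, "grip": 255}, {"tx": 0, "ty": 0, "tz": 0, "rx": 0, "ry": 0, "rz": -0.49, "grip": 255}, {"tx": 0, "ty": 0, "tz": 0, "rx": 0, "ry": 0, "rz": -0.49, "grip": 255}, {"tx": 0, "ty": 0, "tz": 0, "rx": 0, "ry": 0, "rz": -0.49, "grip": 255}]'

```text
time_s: 50.6
eef_pos: [430.4, -341.4, 72.5]
ee_rot: [-2.872, -1.262, -0.003]
force: [-0.5, 6.2, 7.0]
opening: 12.8
```

Run:
```python
from meas import *
plan([(430.3,-342,99,-42)])
p=cams.read_camera('wrist'); save(p,'w32')
```

```text
(430.3, -342, 99, -42) {'tx': -0.0013, 'ty': 0.001, 'tz': 0.0036, 'rx': -0.0021, 'ry': -0.0021, 'rz': -0.006} rows>=0.1
tip now [ 430.4 -341.4  100.5] ydir -42.5 t 50.6
```

View pics/w32.png

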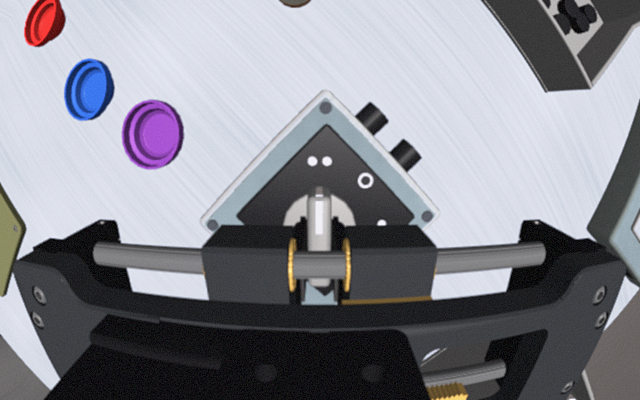

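Bar points at the two dots (319,161). Release and rise.

Emit:
apply_moves --increments '[{"tx": 0, "ty": 0, "tz": 0, "rx": 0, "ry": 0, "rz": 0, "grip": 130}, {"tx": 0, "ty": 0, "tz": 0, "rx": 0, "ry": 0, "rz": 0, "grip": 110}, {"tx": 0, "ty": 0, "tz": 0, "rx": 0, "ry": 0, "rz": 0, "grip": 110}, {"tx": 0, "ty": 0, "tz": 0, "rx": 0, "ry": 0, "rz": 0, "grip": 110}, {"tx": 0, "ty": 0, "tz": 0, "rx": 0, "ry": 0, "rz": 0, "grip": 110}, {"tx": 0, "ty": 0, "tz": -0.1, "rx": 0, "ry": 0, "rz": 0, "grip": 110}, {"tx": 0, "ty": 0, "tz": -0.22, "rx": 0, "ry": 0, "rz": 0, "grip": 110}, {"tx": 0, "ty": 0, "tz": -0.34, "rx": 0, "ry": 0, "rz": 0, "grip": 110}, {"tx": 0, "ty": 0, "tz": -0.4, "rx": 0, "ry": 0, "rz": 0, "grip": 110}, {"tx": 0, "ty": 0, "tz": -0.4, "rx": 0, "ry": 0, "rz": 0, "grip": 110}, {"tx": 0, "ty": 0, "tz": -0.4, "rx": 0, "ry": 0, "rz": 0, "grip": 110}, {"tx": 0, "ty": 0, "tz": -0.4, "rx": 0, "ry": 0, "rz": 0, "grip": 110}]'

```text
time_s: 51.85
eef_pos: [429.2, -342.7, 228.8]
ee_rot: [-2.872, -1.263, 0.003]
force: [1.0, -0.3, -0.9]
opening: 54.1
```

Run:
```python
from meas import *
st()
p=cams.read_camera('wrist'); save(p,'w33')
V=cloud(p,True); P=band(V,(430.5,-342),40,109,125); print(len(P),cv2.minAreaRect(P[:,:2].astype(np.float32)))
P=band(V,(430.5,-342),110,66,80); print('console',cv2.minAreaRect(P[:,:2].astype(np.float32)))
q=cams.read_camera('scene'); save(q,'s33'); V=cloud(q)
print('lids',rim(V,(446,316),67,80,45),'tubs',rim(V,(617,71),67,78,40),rim(V,(629,-38),67,78,40),rim(V,(631,243),60,76,40))
```

```text
{'time_s': np.float64(51.85), 'eef_pos': array([ 429.2  , -342.652,  228.835]), 'ee_rot': array([-2.872, -1.263,  0.003]), 'force': array([ 1.03 , -0.267, -0.943]), 'opening': np.float64(54.066)}
678 ((429.9831237792969, -340.48175048828125), (53.268409729003906, 13.51655101776123), 47.28933334350586)
console ((428.4781799316406, -341.6501159667969), (131.5415496826172, 121.32854461669922), 2.6363279819488525)
lids [447.6 319.6  31.4 233.   72.3 447.8 319. ] tubs [621.2  72.   32.1 166.   71.4 621.9  72.6] [632.5 -37.8  32.8 156.   70.7 633.4 -36.7] [633.6 244.3  31.9 264.   67.1 633.4 244.6]
```

View pics/s33.png

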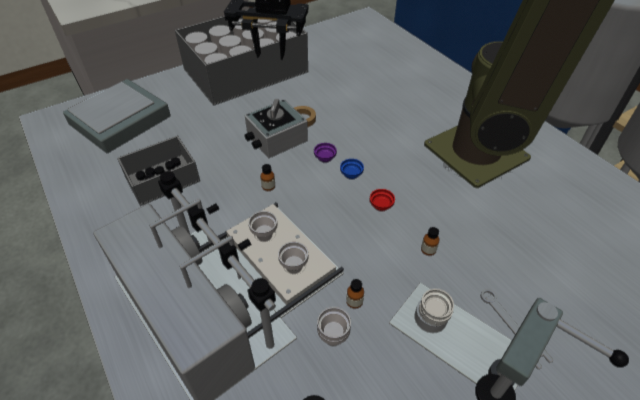

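View pics/w33.png

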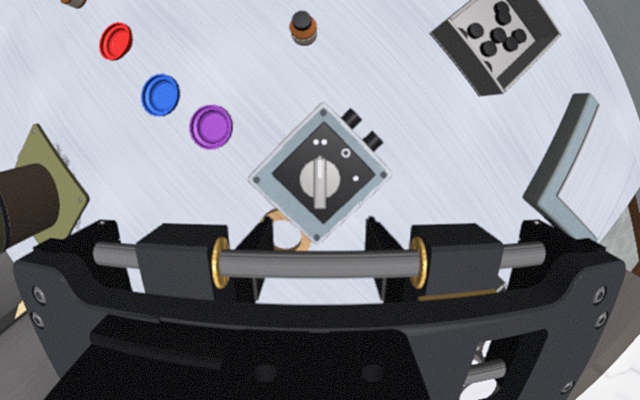

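Selector reads 0.78 rad, tubs, lids, pile and bottles are in place, and the gripper is clear. Handing in.

```bash
python3 -c "
from plant import job
print(job.finish_job())"
```

```text
the job is handed in; nothing more can be done
None
```

The changeover to feed 2 is complete and handed in at about 52 s of the 210 s allowed. No verdict was reported.

**What I did**
1. I turned the selector to off and let it stand for more than 3 s before touching anything else.
2. I stood the top two tubs in the left and right tray holes.
3. I nested the three white lids dome down in the ring. Only three were present.
4. I turned the selector to feed 2.

**Last checks**

| Item | Reading |
|---|---|
| Selector | about 44.7° (0.78 rad) from off; 0.70 rad needed |
| Loaded tubs | rims level at z ≈ 71 mm (expected 72), within about 2 mm of the hole centres by the wrist camera |
| Lids | top rim at 72 mm (expected 73), 2–3 mm from the ring centre |
| Remaining pile | two tubs still nested, not visibly moved |
| Bottles | all three within 1 mm of where they started, as seen from above just before the final selector turn; still upright in the last picture |

**What went wrong or disagreed**
- **Fingertip offset:** the real fingertips end about 28 mm short of the reported tool position, so my first grip closed above the selector bar. I measured the offset in the images and corrected for it.
- **Stray command:** one row commanded a turn while I was releasing the selector at off. The selector read only 1° from off afterwards.
- **Cameras:** the three cameras differed by 2–4 mm on positions. I went by the wrist camera at close range.

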